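Fit the pressure gauge to the soda keg's sleeve coupler

TASK

Fit the dial gauge to the soda keg: pull the coupler's sleeve back (down) to its stop so that it lets the blanking plug go, lift that plug out and park it upright, fully home, in the free hole of the wooden stand, then press the gauge straight down into the coupler until the sleeve springs fully forward and locks it. Press and pull gently: never force a plug in or out. Leave the bleed valve in its hole and everything else on the worktop where it is.

Things in the scene. Friction and masses are not known exactly. Their poses are not given: they have to be found in the camera images.
- keg: squat steel soda keg, fixed, origin under its centre on the worktop. 146 mm across, two side grips reach 91 mm from its axis along y; lid 80 mm high, with the coupler in its middle; a small safety valve on the lid is 12 mm high.
- coupler (a point): centre of the mouth of the upright quick coupler on the keg, 138 mm above the worktop; z up, its axis. Brass socket, bore 21.6 mm with a lead-in bevel 2 mm wide. Its knurled steel sleeve is 46 mm across (50 mm at its lower end) and reaches from 2 to 28 mm below the mouth when forward: grip it 12 to 15 mm below the mouth. A locked plug's shoulder sits 1 to 2 mm above the mouth.
- sleeve (a joint): spring sleeve: 0 = forward (up, locked), 0.010 m = back (down) at its stop; spring 4 to 8 N. Past 0.008 it frees the plug, which a sprung collar lifts 13 mm and which then stands loose in the bore; the sleeve stays back by itself at 0.007. A plug pressed in against that collar (4 to 9 N) until its shoulder is about 1 mm off the mouth makes it jump to 0 and lock; at the mouth is a hard stop.
- blank (a point): centre of the knurled knob of the blanking plug (plain steel, no dial or spout), at first locked in the coupler; z its axis. Knob 30 mm across, 18 mm high. The underside of its shoulder (30 mm across) lies 15 mm below this point; from there a grooved nipple 20 mm thick goes 26 mm further down. 140 g.
- gauge (a point): centre of the dial gauge's steel case (50 mm across, 26 mm high: grip here), dial up, standing by its nipple in a hole of the stand; z its axis. Below are a threaded stem, a 30 mm shoulder and the same 20 x 26 mm nipple, nose bevelled. The stem is screwed in by more or less: the shoulder's underside lies 31 to 43 mm, the nose 57 to 69 mm below this point. About 210 g.
- free_hole (a point): centre of the mouth of the free hole at one end of the wooden stand (66 x 190 mm, 36 mm high, three holes in a row 63 mm apart). x across the stand, y along it towards the other holes, z up. Holes 24 mm wide, 30 mm deep, slightly bevelled; a parked plug rests with its shoulder on the stand's top.
- valve (a point): centre of the brass bleed valve (side spout, T-handle 30 mm wide, its top 19 mm above this point), in a hole of the stand beside the gauge; leave it. z its axis.
- mug: striped mug, 92 x 127 x 95 mm, origin under its centre; leave it
- oil: square green oil bottle, 65 x 66 x 236 mm, origin under its centre; leave it
Things that resemble listed ones, but are neither listed nor needed, are in the scene too. What is shaped like the part that bears blank but pink or turquoise is not meant.

How it is judged:
By the outcome, as a careful person would: the job done as asked, in the order asked, and still so for the second after the job is handed in, with the robot touching nothing.
It also fails if it takes over 61 s, if anything falls off the work surface, if the arm or the gripper's body presses on something with over 40 N, if the wrist force passes 120 N, or if a joint passes its speed limit or range.

ROBOT

A 6-joint arm with a two-finger parallel gripper is mounted at the origin on a cart in front of the work surface, level with it; the furniture and walls round the work are solid. World frame = base frame: x ahead of the robot, y to its left, z up, the work surface at z = 0. Lengths are in m, angles in rad, forces in N, time in s.
With the tool pointing down it reaches from about 0.35 to 1 m from the base axis. Payload 7.1 kg.
Tool frame: the origin (TCP) lies on the front face of the gripper's body, between the roots of the fingers; the fingertips stand 73 mm ahead of it and the grasp point (between the pads) lies 54 mm ahead of it; y points along the fingers, x is the direction in which the jaws open and shut, and the axes are right-handed (so a half turn about y gives the same grasp; the last joint's range is limited). The gripper opens to 85 mm and grips with 20 to 120 N. Pads are 22 mm wide; open, the fingers measure 114 mm over their backs; the gripper's body (76 mm by 85 mm) begins 54 mm behind the grasp point. The pads swing forward as they close: fully open they stand 13 mm farther back than shut.
Start: joints at [-1.155, 0.423, 1.63, -0, 1.089, -0.019], TCP at [0.263, -0.567, 0.304] pointing down, gripper open.
Joint ranges: [-3, 3], [-0.9, 2.11], [0.09, 2.58], [-1.31, 4.45], [0.11, 2.69], [-2.54, 2.54]. Speed limits (rad/s): [2.39, 2.39, 3.01, 3.14, 3.14, 3.14].

INTERFACE

Orientations are given as [roll, pitch, yaw] about the fixed x, y, z axes, in that order (R = Rz(yaw) Ry(pitch) Rx(roll)).
In Python, from station import sense, capture, hand_in gives the robot as it stands.
- The arm moves only by the tool carry_out, never from a script. Its argument "increments" is a list of rows, each a list of 3 entries, a list of its own where there are three numbers: the opening in per cent of the stroke, from 0 (shut) to 100 (fully open), then the shift along the tool's x, y, z in m, then the turn, a rotation vector about the tool's x, y, z in rad. In form: [[fingers, [tx, ty, tz], [wx, wy, wz]], ...]. A call has 1 to 12 rows; each row is the pose to reach, as a shift and turn from the pose commanded when the call began, along the tool's axes at that moment; what a row does not reach only later rows make up. A row lasts 1/12 s, in which the tool goes at most 41.7 mm and 7.16 degrees, less where a joint would pass 70% of its speed; a pose out of reach is approached as far as the arm can. A call with a gripper value outside its range is refused whole. The fingers move at their own pace and stop on an object; the grip force is fixed at half the most. Time passes only in rows, so rows that repeat a pose let the fingers close. It gives the time, the measured TCP pose, the force and the opening at its end, in the units of the state.
- sense(): the state, without advancing time (a new reading comes with each control period).
- capture(name): name is "side" or "top" or "wrist"; returns a dict with "img" (384x512x3 uint8, blue, green, red), "fx", "fy", "cx", "cy" (pixels), "dist" ([k1, k2, p1, p2, k3] as OpenCV has them; the pictures are not rectified), "rvec" (rotation vector, rad) and "tvec" (3), from world to camera coordinates, as OpenCV has them. Camera axes: x right, y down, z forward; pixel columns grow to the right and rows downward; lengths in m; the calibration is good to about 2 mm. A picture is of the moment at which its call begins. There is no depth.
- hand_in(): hands the job in, once; it reports no verdict.
The state is a dict: "time_s": time; "q": joint angles; "joint_vel": joint speeds; "tau": joint torques, N m; "position": TCP position; "eef_rot": TCP orientation; "force": force on the tool from outside, world axes, zero at the start; "wrist_torque": the same for the moment, N m; "finger_gap": opening from 0.0 (shut) to 1.0 (fully open).
Only numpy, scipy, OpenCV 4.12 (cv2) and the standard library are available. Lean on these libraries where they do the work, as an engineer would, in place of code of your own. Each camera call takes 0.05 s, during which the arm holds its last target.

## Working session

There is one attempt and no reset: what is moved stays moved. The work goes in short steps, Python scripts to look and compute and a tool call to move; the robot and the scene stay as the last step left them, time stands still between calls to the robot, and variables do not carry over. Pictures are saved under pics/ and viewed, and the job is handed in when it is done.

Besides the shell and the picture viewer there is one more tool, called by a JSON object that holds its "name" and its "arguments", one argument or row to a line. carry_out: Moves the arm, as the interface text tells. Its arguments: {"type":"object","properties":{"increments":{"type":"array"}},"required":["increments"]}

```bash
mkdir -p pics; ls; cat > h.py <<'E'
import numpy as np, cv2
from station import sense, capture, hand_in
def cap(n,f):
    c=capture(n); cv2.imwrite(f'pics/{f}.png',c['img']); 
    import pickle; pickle.dump(c,open(f'pics/{f}.pkl','wb')); return c
def load(f):
    import pickle; return pickle.load(open(f'pics/{f}.pkl','rb'))
def K(c): return np.array([[c['fx'],0,c['cx']],[0,c['fy'],c['cy']],[0,0,1.]])
def ray(c,u,v):
    p=cv2.undistortPoints(np.array([[[u,v]]],float),K(c),np.array(c['dist'],float))[0,0]
    R=cv2.Rodrigues(np.array(c['rvec'],float))[0]; t=np.array(c['tvec'],float).ravel()
    return -R.T@t, R.T@np.array([p[0],p[1],1.])
def atz(c,u,v,z):
    o,d=ray(c,u,v); return o+d*(z-o[2])/d[2]
def proj(c,P):
    P=np.atleast_2d(np.array(P,float))
    return cv2.projectPoints(P,np.array(c['rvec'],float),np.array(c['tvec'],float),K(c),np.array(c['dist'],float))[0][:,0]
def tri(obs):
    A=np.zeros((3,3));b=np.zeros(3)
    for c,u,v in obs:
        o,d=ray(c,u,v); d/=np.linalg.norm(d); M=np.eye(3)-np.outer(d,d); A+=M;b+=M@o
    return np.linalg.solve(A,b)
def crop(f,x0,y0,x1,y1,s,out):
    im=cv2.imread(f'pics/{f}.png')[y0:y1,x0:x1]; cv2.imwrite(f'pics/{out}.png',cv2.resize(im,None,fx=s,fy=s,interpolation=cv2.INTER_CUBIC))
E
python3 - <<'E'
from h import *
print(sense())
for n in ['side','top','wrist']:
    c=cap(n,n+'0'); print(n,c['fx'],c['dist'],ray(c,256,192))
E
```

```text
pics
{'time_s': 0.0, 'q': array([-1.15498250e+00,  4.23840005e-01,  1.63068752e+00,  2.30194234e-05,
        1.08862685e+00, -1.90105685e-02]), 'joint_vel': array([-0.00121317, -0.00106729, -0.00054312,  0.00044583, -0.00090707,
        0.00059322]), 'tau': array([ 1.28209285e-04, -5.57385135e+01, -2.81737947e+01,  4.14500528e-05,
        7.35926471e-03, -1.37800188e-05]), 'position': array([ 0.26312601, -0.56642798,  0.30314711]), 'eef_rot': array([-1.57074626e+00,  1.56104553e-03, -1.13598258e+00]), 'force': array([ 0.16402609, -0.73271965, -0.29364408]), 'wrist_torque': array([-0.0555464 ,  0.0332896 , -0.02238144]), 'finger_gap': 1.0010691828531544}
side 446.295827308924 [-0.17672784  0.          0.          0.          0.        ] (array([-0.2577423 , -0.48984146,  0.65801392]), array([ 0.78048472,  0.30738548, -0.54440438]))
top 400.9284617467292 [0.04381449 0.         0.         0.         0.        ] (array([ 0.27301129, -0.1713025 ,  1.32905532]), array([ 0.22971163,  0.00808106, -0.97328183]))
wrist 275.50695443717143 [-0.01987296  0.          0.          0.          0.        ] (array([ 0.33645902, -0.53150245,  0.37326719]), array([-0.29324825, -0.13936163, -0.94593643]))
```

View pics/side0.png

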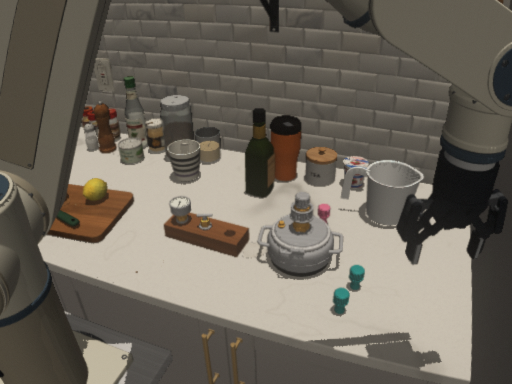

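View pics/top0.png

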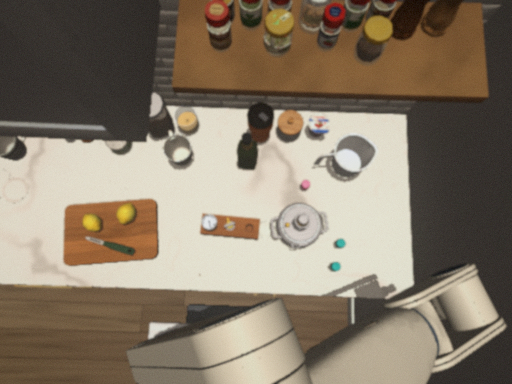

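View pics/wrist0.png

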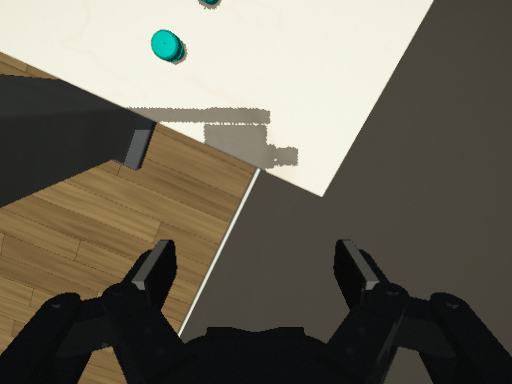

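```bash
python3 - <<'E'
from h import *
crop('top0',190,190,350,280,5,'t1'); crop('side0',155,180,355,290,4,'s1')
E
```

```text
(no output)
```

View pics/t1.png

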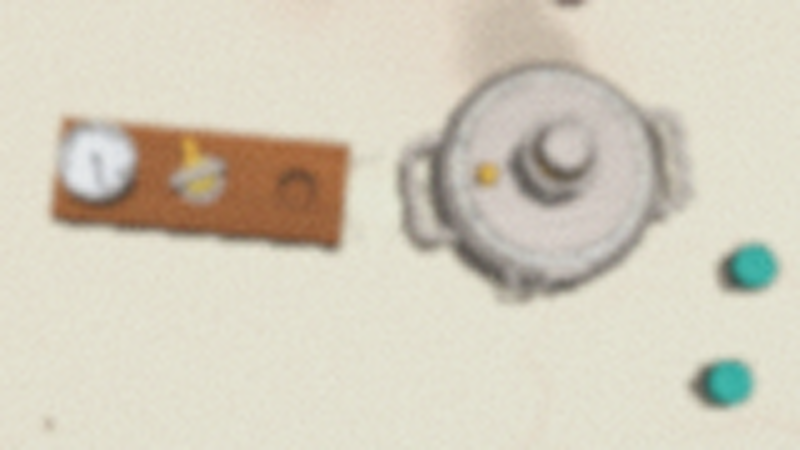

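View pics/s1.png

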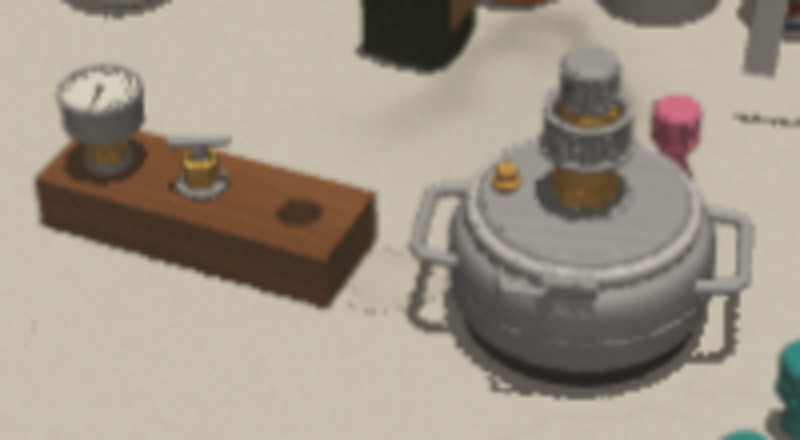

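```bash
python3 - <<'E'
from h import *
t=load('top0');s=load('side0'); np.set_printoptions(precision=4,suppress=True)
T=lambda x,y:(t,190+x/5,190+y/5); S=lambda x,y:(s,155+x/4,180+y/4)
print('knobtop',tri([T(567,147),S(591,62)]),atz(*T(567,147),.1635),atz(*S(591,62),.1635))
print('gauge',tri([T(98,160),S(101,86)]))
print('hole',tri([T(296,187),S(300,212)]),atz(*T(296,187),.036),atz(*S(300,212),.036))
print('safety',tri([T(487,173),S(507,170)]))
for x,y in [(64,118),(350,146),(337,246),(52,218)]: print(atz(*T(x,y),.036))
for x,y in [(137,128),(377,195),(328,262),(38,182)]: print('s',atz(*S(x,y),.036))
print('valve',tri([T(201,178),S(199,140)]))
print('oil',atz(t,247,165,0),'mug',atz(t,347,160,0.05),'turq',atz(t,340,243,.05),atz(t,335,266,.05),'pink',atz(t,305,184,.05))
E
```

```text
knobtop [ 0.471  -0.3039  0.163 ] [ 0.471  -0.3041  0.1635] [ 0.4701 -0.3039  0.1635]
gauge [ 0.4634 -0.0195  0.0892]
hole [ 0.4594 -0.1427  0.0336] [ 0.4593 -0.1432  0.036 ] [ 0.4563 -0.1436  0.036 ]
safety [ 0.465  -0.2626  0.0892]
[0.4987 0.0105 0.036 ]
[ 0.4876 -0.1772  0.036 ]
[ 0.422  -0.1713  0.036 ]
[0.4329 0.0137 0.036 ]
s [ 0.4979 -0.0179  0.036 ]
s [ 0.4854 -0.1787  0.036 ]
s [ 0.4213 -0.1755  0.036 ]
s [0.43   0.0115 0.036 ]
valve [ 0.4574 -0.0833  0.0707]
oil [ 0.6813 -0.1254  0.    ] mug [ 0.6962 -0.4589  0.05  ] turq [ 0.4191 -0.4339  0.05  ] [ 0.3464 -0.4177  0.05  ] pink [ 0.6083 -0.3207  0.05  ]
```

```bash
cat >> h.py <<'E'
from scipy.spatial.transform import Rotation as Ro
def plan(p,yaw=0.):
    s=sense(); R=Ro.from_euler('xyz',s['eef_rot']); G=Ro.from_euler('xyz',[-np.pi/2,0,yaw])
    print('t',round(s['time_s'],2),'pos',s['position'].round(4),'rot',s['eef_rot'].round(4),'F',s['force'].round(1),'gap',round(s['finger_gap'],3),'q',s['q'].round(2))
    print('shift',R.inv().apply(np.array(p)-s['position']).round(4),'turn',(R.inv()*G).as_rotvec().round(4))
E
python3 -c "
from h import *
plan([.4705,-.304,.27])"
```

```text
t 0.15 pos [ 0.2632 -0.5665  0.3034] rot [-1.5707e+00  1.1000e-03 -1.1360e+00] F [ 0.6 -0.4 -0.7] gap 0.999 q [-1.15  0.42  1.63  0.    1.09 -0.02]
shift [-0.1507  0.0335  0.2986] turn [-7.000e-04 -1.136e+00 -1.000e-03]
```

{"name": "carry_out", "arguments": {
  "increments": [
    [75, [-0.151, 0.0335, 0.2985], [0, -1.136, 0]],
    [75, [-0.151, 0.0335, 0.2985], [0, -1.136, 0]],
    [75, [-0.151, 0.0335, 0.2985], [0, -1.136, 0]],
    [75, [-0.151, 0.0335, 0.2985], [0, -1.136, 0]],
    [75, [-0.151, 0.0335, 0.2985], [0, -1.136, 0]],
    [75, [-0.151, 0.0335, 0.2985], [0, -1.136, 0]],
    [75, [-0.151, 0.0335, 0.2985], [0, -1.136, 0]],
    [75, [-0.151, 0.0335, 0.2985], [0, -1.136, 0]],
    [75, [-0.151, 0.0335, 0.2985], [0, -1.136, 0]],
    [75, [-0.151, 0.0335, 0.2985], [0, -1.136, 0]],
    [75, [-0.151, 0.0335, 0.2985], [0, -1.136, 0]],
    [75, [-0.151, 0.0335, 0.2985], [0, -1.136, 0]]
  ]
}}

```text
time_s: 1.15
position: [0.4699, -0.3048, 0.2704]
eef_rot: [-1.571, 0.0, -0.004]
force: [0.3, 0.5, 0.0]
finger_gap: 0.75
```

```bash
python3 -c "
from h import *
plan([.4705,-.304,.27])
for n in ['wrist','side','top']: cap(n,n+'1')
print(proj(load('wrist1'),[[.4705,-.304,.1635],[.4705,-.304,.138]]))
crop('side1',200,80,400,280,3,'s2')
"
```

```text
t 1.15 pos [ 0.4699 -0.3048  0.2704] rot [-1.571e+00  2.000e-04 -4.200e-03] F [0.3 0.5 0. ] gap 0.75 q [-0.6   0.37  1.8  -0.    0.97 -0.59]
shift [0.0006 0.0004 0.0008] turn [ 0.0002 -0.0042 -0.0002]
[[254.51806701 218.63279293]
 [254.57481391 205.18304051]]
```

View pics/wrist1.png

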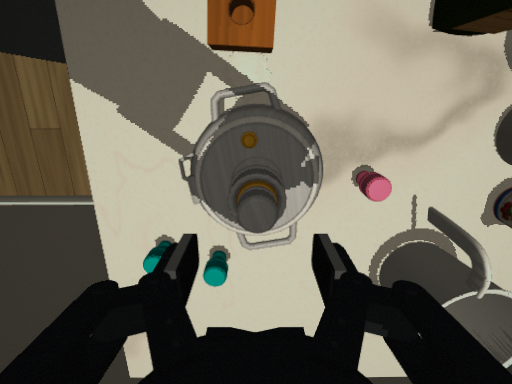

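View pics/s2.png

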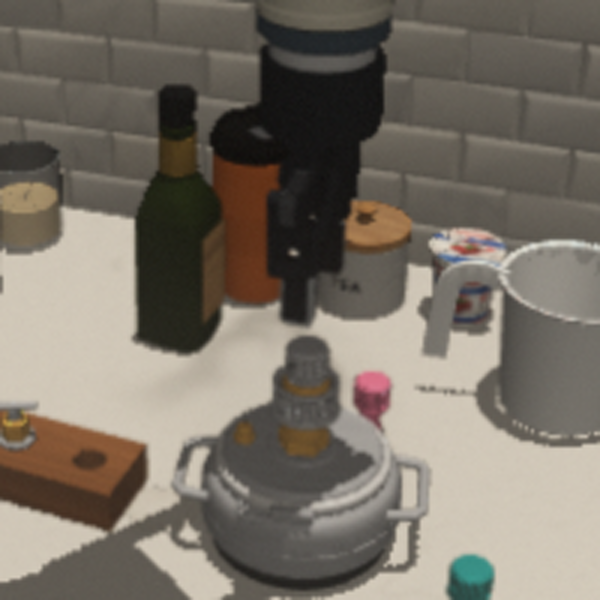

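```bash
python3 -c "
from h import *
c=load('wrist1')
im=c['img'].copy()
def ring(z,r,col):
    a=np.linspace(0,2*np.pi,60); P=np.c_[.4705+r*np.cos(a),-.304+r*np.sin(a),0*a+z]
    cv2.polylines(big,[((proj(c,P)-[200,150])*7).astype(int)],True,col,1)
big=cv2.resize(im[150:235,200:310],None,fx=7,fy=7,interpolation=cv2.INTER_CUBIC)
big=cv2.convertScaleAbs(big,alpha=1.8)
ring(.1635,.015,(0,0,255)); ring(.136,.023,(0,255,0))
cv2.imwrite('pics/w2.png',big)
"
```

```text
(no output)
```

View pics/w2.png

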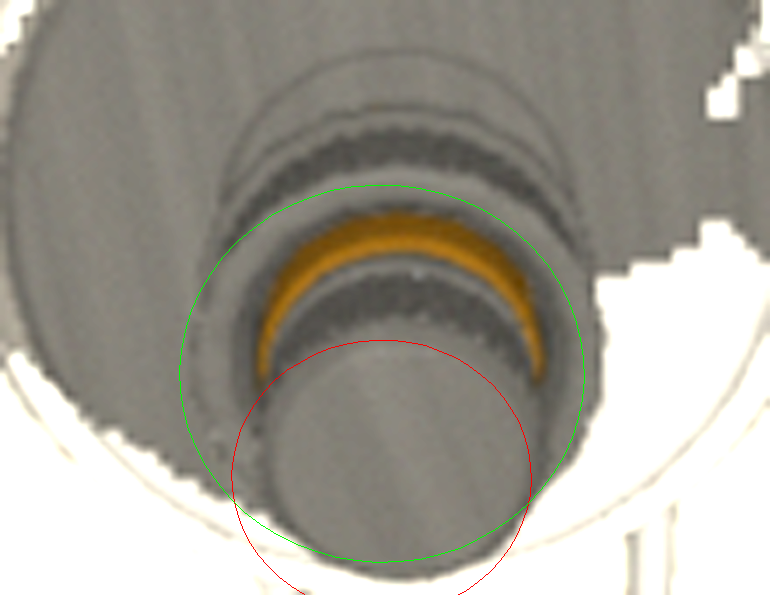

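{"name": "carry_out", "arguments": {
  "increments": [
    [75, [0.002, 0, 0.0018], [0, -0.004, 0]],
    [75, [0.002, 0.03, 0.0018], [0, -0.004, 0]],
    [75, [0.002, 0.05, 0.0018], [0, -0.004, 0]],
    [75, [0.002, 0.065, 0.0018], [0, -0.004, 0]],
    [75, [0.002, 0.08, 0.0018], [0, -0.004, 0]],
    [75, [0.002, 0.089, 0.0018], [0, -0.004, 0]],
    [75, [0.002, 0.089, 0.0018], [0, -0.004, 0]],
    [75, [0.002, 0.089, 0.0018], [0, -0.004, 0]]
  ]
}}

```text
time_s: 1.97
position: [0.4723, -0.3026, 0.1814]
eef_rot: [-1.57, 0.001, 0.003]
force: [1.3, -0.3, -0.0]
finger_gap: 0.753
```

```bash
python3 -c "
from h import *
plan([.472,-.303,.181])
for n in ['wrist','side']: cap(n,n+'2')
crop('side2',230,130,370,270,4,'s3')
"
```

```text
t 1.97 pos [ 0.4723 -0.3026  0.1814] rot [-1.5704e+00  5.0000e-04  3.2000e-03] F [ 1.3 -0.3 -0. ] gap 0.753 q [-0.59  0.5   1.85  0.    0.79 -0.59]
shift [-0.0003  0.0004 -0.0004] turn [-0.0004  0.0032 -0.0005]
```

View pics/wrist2.png

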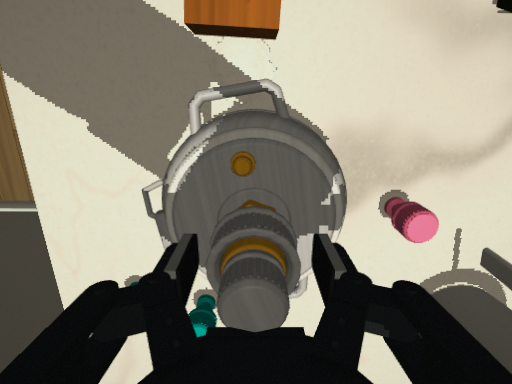

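View pics/s3.png

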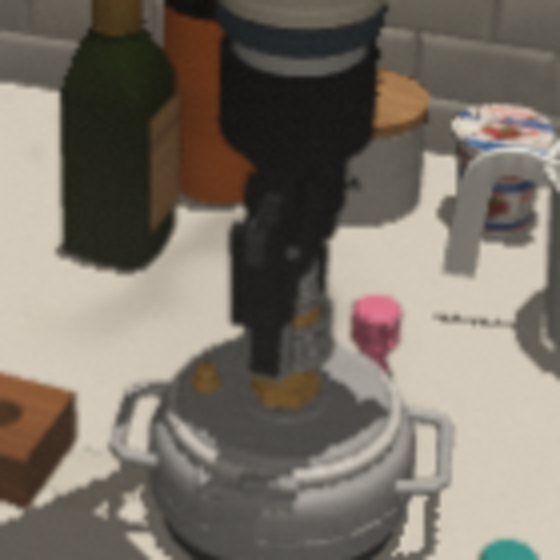

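{"name": "carry_out", "arguments": {
  "increments": [
    [40, [0, 0, 0], [0, 0, 0]],
    [40, [0, 0, 0], [0, 0, 0]],
    [40, [0, 0, 0], [0, 0, 0]],
    [40, [0, 0, 0], [0, 0, 0]],
    [40, [0, 0, 0], [0, 0, 0]],
    [40, [0, 0, 0], [0, 0, 0]]
  ]
}}

```text
time_s: 2.57
position: [0.4716, -0.3026, 0.1821]
eef_rot: [-1.571, 0.001, 0.004]
force: [-5.0, -2.0, 2.4]
finger_gap: 0.521
```

```bash
python3 -c "
from h import *
plan([.472,-.303,.181]); print(sense()['wrist_torque'])
cap('wrist','wrist3')
"
```

```text
t 2.57 pos [ 0.4716 -0.3026  0.1821] rot [-1.5711e+00  1.4000e-03  4.3000e-03] F [-5.  -2.   2.4] gap 0.521 q [-0.59  0.5   1.85 -0.    0.79 -0.59]
shift [ 0.0004  0.0011 -0.0005] turn [ 0.0003  0.0043 -0.0014]
[-0.25039499  1.09283343  0.03098587]
```

View pics/wrist3.png

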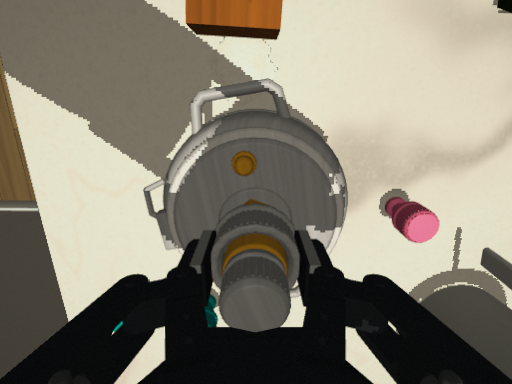

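{"name": "carry_out", "arguments": {
  "increments": [
    [40, [-0.0005, 0.001, 0], [0, 0, 0]],
    [40, [-0.0005, 0.002, 0], [0, 0, 0]],
    [40, [-0.0005, 0.003, 0], [0, 0, 0]],
    [40, [-0.0005, 0.004, 0], [0, 0, 0]],
    [40, [-0.0005, 0.005, 0], [0, 0, 0]],
    [40, [-0.0005, 0.006, 0], [0, 0, 0]],
    [40, [-0.0005, 0.006, 0], [0, 0, 0]]
  ]
}}

```text
time_s: 3.2
position: [0.4716, -0.3026, 0.1759]
eef_rot: [-1.571, 0.001, 0.004]
force: [-5.9, -1.3, 9.5]
finger_gap: 0.52
```

{"name": "carry_out", "arguments": {
  "increments": [
    [40, [0, 0.001, 0], [0, 0, 0]],
    [40, [0, 0.002, 0], [0, 0, 0]],
    [40, [0, 0.003, 0], [0, 0, 0]],
    [40, [0, 0.0035, 0], [0, 0, 0]],
    [40, [0, 0.0035, 0], [0, 0, 0]]
  ]
}}

```text
time_s: 3.62
position: [0.4716, -0.3026, 0.1751]
eef_rot: [-1.571, 0.0, 0.004]
force: [-14.6, 3.6, 35.8]
finger_gap: 0.515
```

```bash
python3 -c "
from h import *
plan([.472,-.303,.181]); print(sense()['wrist_torque'])
cap('wrist','wrist4')
"
```

```text
t 3.62 pos [ 0.4716 -0.3026  0.1751] rot [-1.5714e+00  2.0000e-04  4.2000e-03] F [-14.6   3.6  35.8] gap 0.515 q [-0.59  0.51  1.85 -0.    0.78 -0.59]
shift [ 0.0004 -0.0059 -0.0004] turn [ 0.0006  0.0042 -0.0002]
[0.526477   2.57115941 0.01038875]
```

View pics/wrist4.png

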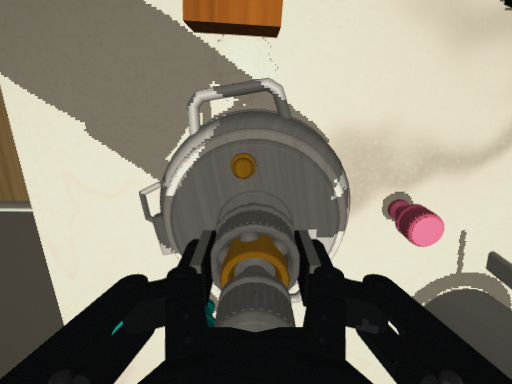

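{"name": "carry_out", "arguments": {
  "increments": [
    [40, [-0.0005, -0.002, 0], [0, 0, 0]],
    [40, [-0.001, -0.003, 0], [0, 0, 0]],
    [40, [-0.001, -0.003, 0], [0, 0, 0]]
  ]
}}

```text
time_s: 3.92
position: [0.4714, -0.3025, 0.1762]
eef_rot: [-1.572, -0.002, 0.004]
force: [-2.8, 0.8, 7.8]
finger_gap: 0.52
```

```bash
python3 -c "
from h import *
plan([.472,-.303,.181]); print(sense()['wrist_torque'])
cap('side','side4');crop('side4',260,170,340,250,7,'s4')
a=cv2.imread('pics/wrist3.png')[180:340,180:330];b=cv2.imread('pics/wrist4.png')[180:340,180:330]
cv2.imwrite('pics/cmp.png',cv2.resize(cv2.convertScaleAbs(np.hstack([a,b]),alpha=1.6),None,fx=2.6,fy=2.6,interpolation=cv2.INTER_CUBIC))
"
```

```text
t 3.92 pos [ 0.4714 -0.3025  0.1762] rot [-1.5717 -0.0016  0.0039] F [-2.8  0.8  7.8] gap 0.52 q [-0.59  0.51  1.85  0.    0.78 -0.6 ]
shift [ 0.0006 -0.0048 -0.0005] turn [0.0009 0.0039 0.0016]
[0.03544032 0.93056398 0.00607637]
```

View pics/s4.png

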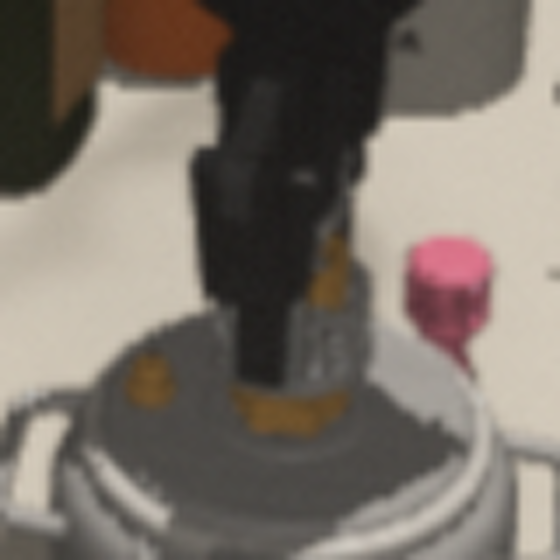

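View pics/cmp.png

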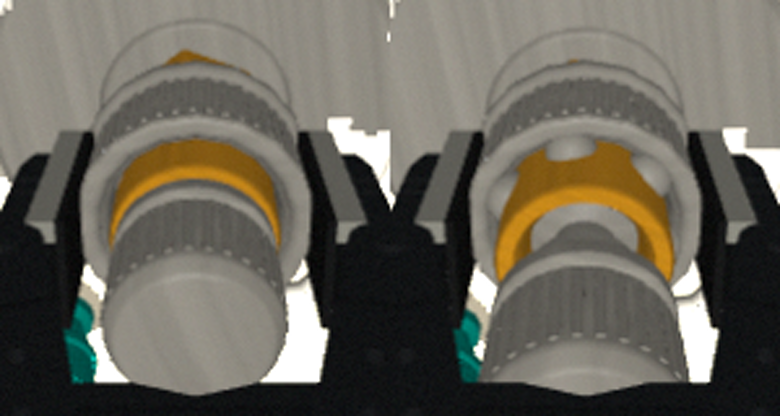

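{"name": "carry_out", "arguments": {
  "increments": [
    [42, [0, 0, 0], [0, 0, 0]],
    [75, [0, 0, 0], [0, 0, 0]],
    [75, [0, 0, 0], [0, 0, 0]],
    [75, [0, -0.003, 0], [0, 0, 0]],
    [75, [0, -0.025, 0], [0, 0, 0]],
    [75, [0, -0.05, 0], [0, 0, 0]],
    [75, [0, -0.05, 0], [0, 0, 0]],
    [75, [0, -0.05, 0], [0, 0, 0]]
  ]
}}

```text
time_s: 4.63
position: [0.4718, -0.3028, 0.2262]
eef_rot: [-1.573, -0.003, 0.004]
force: [-0.3, 0.7, 0.2]
finger_gap: 0.748
```

```bash
python3 -c "
from h import *
plan([.4712,-.3025,.2235])
cap('wrist','wrist5');cap('side','side5');crop('side5',260,150,340,250,6,'s5')
"
```

```text
t 4.63 pos [ 0.4718 -0.3028  0.2262] rot [-1.5725 -0.0031  0.0039] F [-0.3  0.7  0.2] gap 0.748 q [-0.59  0.43  1.83  0.    0.88 -0.6 ]
shift [-0.0006  0.0027  0.0003] turn [0.0017 0.0039 0.0031]
```

View pics/wrist5.png

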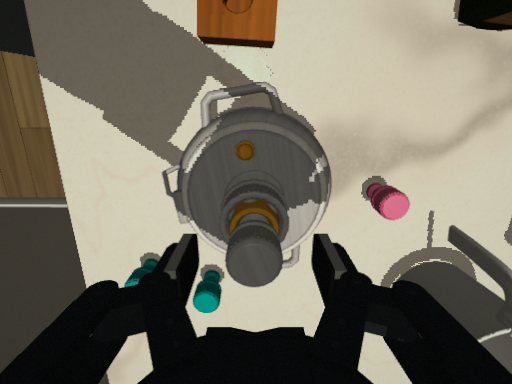

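View pics/s5.png

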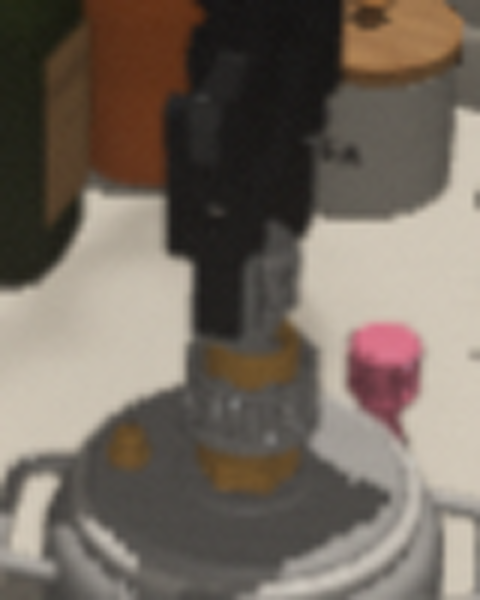

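{"name": "carry_out", "arguments": {
  "increments": [
    [60, [-0.0006, -0.0043, 0], [0, 0, 0]],
    [20, [-0.0006, -0.0043, 0], [0, 0, 0]],
    [20, [-0.0006, -0.0043, 0], [0, 0, 0]],
    [20, [-0.0006, -0.0043, 0], [0, 0, 0]],
    [20, [-0.0006, -0.0043, 0], [0, 0, 0]],
    [20, [-0.0006, -0.0043, 0], [0, 0, 0]],
    [20, [-0.0006, -0.0043, 0], [0, 0, 0]]
  ]
}}

```text
time_s: 5.32
position: [0.4702, -0.3023, 0.2291]
eef_rot: [-1.571, 0.0, 0.004]
force: [-0.9, 0.3, 0.8]
finger_gap: 0.331
```

```bash
python3 -c "
from h import *
plan([.4712,-.3025,.2305]); print(sense()['wrist_torque'])
c=cap('wrist','wrist6')
print(proj(c,[[.4711,-.3028,.1765],[.4711,-.3028,.138]]))
crop('wrist6',190,180,330,320,5,'w6')
"
```

```text
t 5.32 pos [ 0.4702 -0.3023  0.2291] rot [-1.5706e+00  2.0000e-04  3.9000e-03] F [-0.9  0.3  0.8] gap 0.331 q [-0.59  0.43  1.83  0.    0.88 -0.6 ]
shift [ 0.001  -0.0014 -0.0002] turn [-0.0002  0.0039 -0.0002]
[ 0.02860972  0.09379879 -0.02395948]
[[254.83333957 264.75439261]
 [254.87362522 230.66636658]]
```

View pics/w6.png

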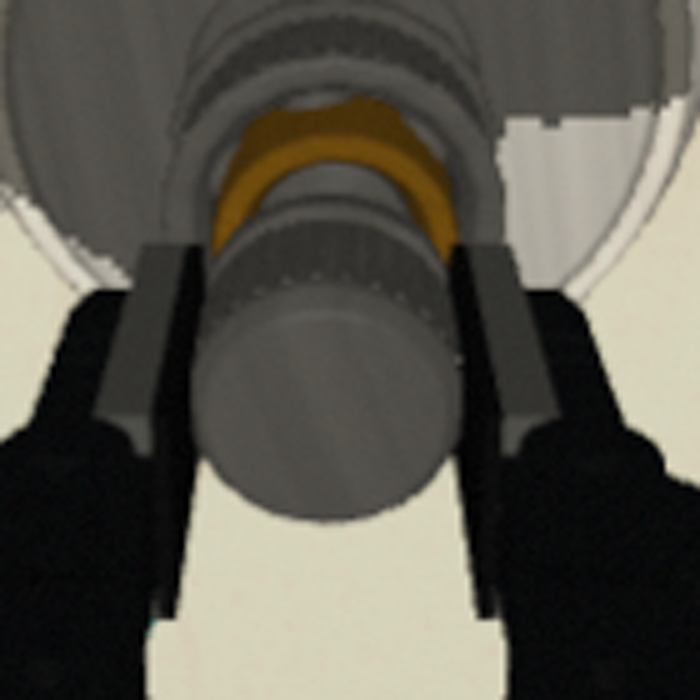

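{"name": "carry_out", "arguments": {
  "increments": [
    [20, [0, -0.004, 0], [0, 0, 0]],
    [20, [0, -0.01, 0], [0, 0, 0]],
    [20, [0, -0.018, 0], [0, 0, 0]],
    [20, [0, -0.04, 0], [0, 0, 0]],
    [20, [0, -0.065, 0], [0, 0, 0]],
    [20, [0, -0.065, 0], [0, 0, 0]],
    [20, [0, -0.065, 0], [0, 0, 0]]
  ]
}}

```text
time_s: 5.95
position: [0.471, -0.3028, 0.2963]
eef_rot: [-1.573, -0.003, 0.004]
force: [0.3, 0.0, -1.2]
finger_gap: 0.328
```

```bash
python3 -c "
from h import *
plan([.4566,-.144,.235]); print(sense()['wrist_torque'])
c=cap('wrist','wrist7'); cap('side','side7'); crop('side7',230,110,370,250,4,'s7')
"
```

```text
t 5.95 pos [ 0.471  -0.3028  0.2963] rot [-1.5731 -0.0033  0.004 ] F [ 0.3  0.  -1.2] gap 0.328 q [-0.59  0.34  1.78 -0.    1.02 -0.6 ]
shift [-0.014   0.0609  0.159 ] turn [0.0023 0.004  0.0033]
[-0.0025065   0.01424987  0.01155615]
```

View pics/wrist7.png

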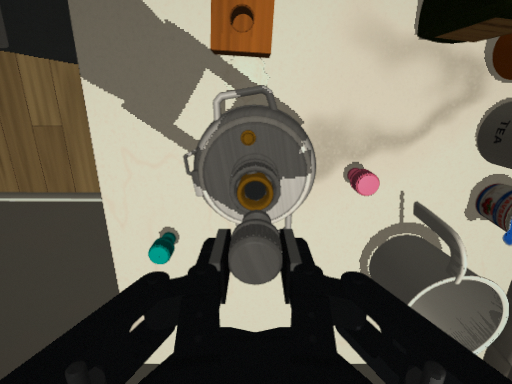

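View pics/s7.png

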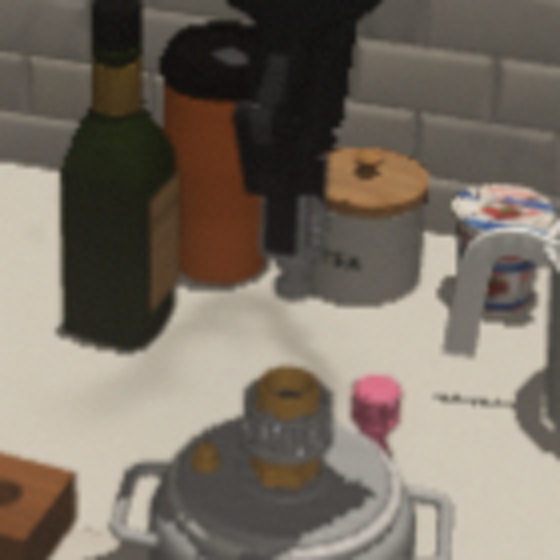

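{"name": "carry_out", "arguments": {
  "increments": [
    [20, [-0.0035, 0, 0.04], [0, 0, 0]],
    [20, [-0.007, 0, 0.08], [0, 0, 0]],
    [20, [-0.0105, 0.01, 0.12], [0, 0, 0]],
    [20, [-0.014, 0.03, 0.159], [0.0023, 0.004, 0.003]],
    [20, [-0.014, 0.061, 0.159], [0.0023, 0.004, 0.003]],
    [20, [-0.014, 0.061, 0.159], [0.0023, 0.004, 0.003]],
    [20, [-0.014, 0.061, 0.159], [0.0023, 0.004, 0.003]]
  ]
}}

```text
time_s: 6.63
position: [0.4546, -0.1428, 0.2318]
eef_rot: [-1.567, 0.008, 0.001]
force: [-0.6, -0.0, -0.3]
finger_gap: 0.326
```

```bash
python3 -c "
from h import *
plan([.4566,-.144,.235]); print(sense()['wrist_torque'])
c=cap('wrist','wrist8'); cap('side','side8'); cap('top','top8'); crop('side8',155,130,285,270,4,'s8')
"
```

```text
t 6.63 pos [ 0.4546 -0.1428  0.2318] rot [-1.5671e+00  7.8000e-03  1.2000e-03] F [-0.6 -0.  -0.3] gap 0.326 q [-0.33  0.32  2.    0.    0.83 -0.33]
shift [ 0.002  -0.0032 -0.0012] turn [-0.0037  0.0012 -0.0078]
[ 0.01372418 -0.05892768 -0.00720239]
```

View pics/wrist8.png

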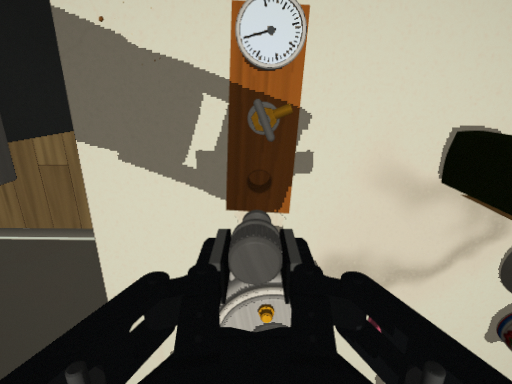

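View pics/s8.png

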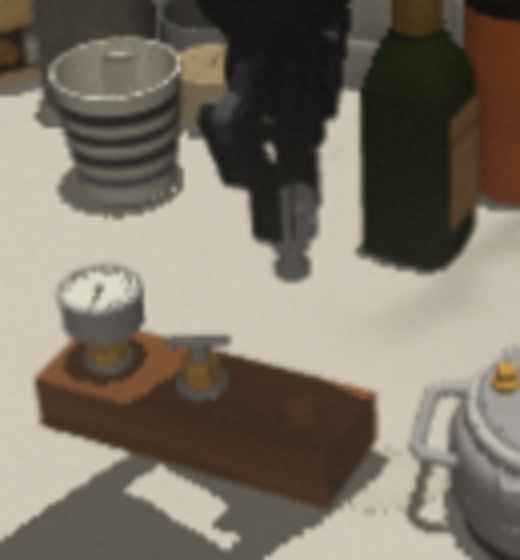

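{"name": "carry_out", "arguments": {
  "increments": [
    [20, [0.002, -0.001, -0.001], [0, 0, 0]],
    [20, [0.002, -0.001, -0.001], [0, 0, 0]],
    [20, [0.002, -0.001, -0.001], [0, 0, 0]],
    [20, [0.002, -0.001, -0.001], [0, 0, 0]]
  ]
}}

```text
time_s: 7.12
position: [0.4579, -0.1449, 0.2347]
eef_rot: [-1.569, 0.002, -0.001]
force: [-0.2, -0.7, -2.1]
finger_gap: 0.33
```

```bash
python3 -c "
from h import *
plan([.4566,-.144,.235]); print(sense()['wrist_torque'])
c=cap('wrist','wrist9'); cap('side','side9');cap('top','top9')
a=cv2.imread('pics/wrist9.png')
a=cv2.convertScaleAbs(a,alpha=1.7)
cv2.imwrite('pics/w9.png',cv2.resize(a[140:300,180:340],None,fx=4.5,fy=4.5,interpolation=cv2.INTER_CUBIC)[:600+120])
"
```

```text
t 7.12 pos [ 0.4579 -0.1449  0.2347] rot [-1.5688e+00  2.1000e-03 -8.0000e-04] F [-0.2 -0.7 -2.1] gap 0.33 q [-0.33  0.32  2.    0.    0.83 -0.33]
shift [-0.0013 -0.0003  0.0009] turn [-0.002  -0.0008 -0.0021]
[ 0.01067207 -0.02203895  0.01159095]
```

View pics/w9.png

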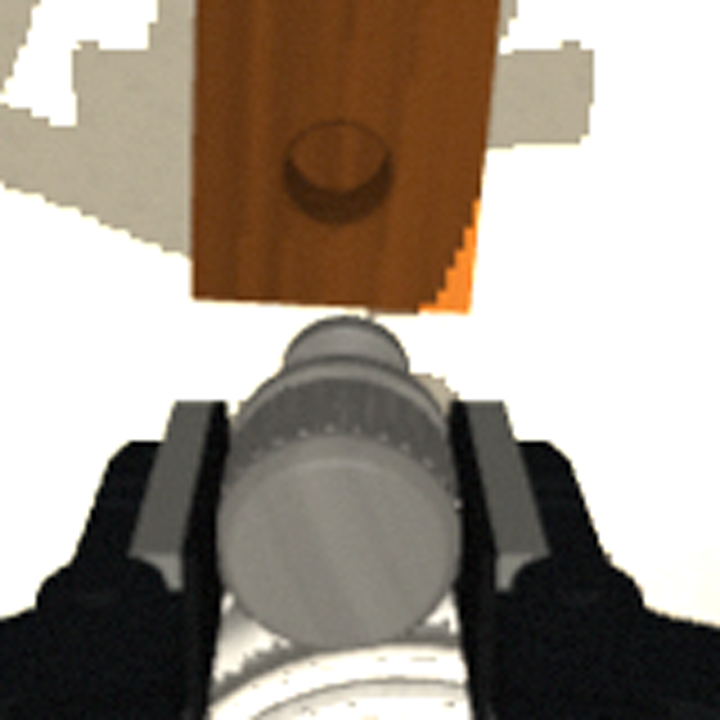

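```bash
python3 -c "
from h import *
c=load('wrist9');p=lambda x,y:(180+x/4.5,140+y/4.5)
z=.2347-.0616
print('hole',atz(c,*p(338,173),.036),'knobtop',atz(c,*p(340,544),z+.009),'nose',atz(c,*p(347,382),z-.041))
# nose predicted ring & coupler measured in wrist7
print(proj(c,[[.4579,-.1449,z+.009],[.4579,-.1449,z-.041]]), [p(340,544),p(347,382)])
c=load('wrist7');print('coupler', atz(c,255.5,192,.138))
t=load('top0');print(ray(c,256,192)[0])
im=cv2.imread('pics/wrist7.png'); cv2.imwrite('pics/w7.png',cv2.resize(im[160:290,200:320],None,fx=5.5,fy=5.5,interpolation=cv2.INTER_CUBIC))
"
```

```text
hole [ 0.45852116 -0.1408279   0.036     ] knobtop [ 0.45898195 -0.14295914  0.1821    ] nose [ 0.46005415 -0.14658101  0.1321    ]
[[253.45587935 264.14711715]
 [253.98545875 222.66453607]] [(255.55555555555554, 260.8888888888889), (257.1111111111111, 224.88888888888889)]
coupler [ 0.47290881 -0.30018311  0.138     ]
[ 0.47131505 -0.22137817  0.36613176]
```

View pics/w7.png

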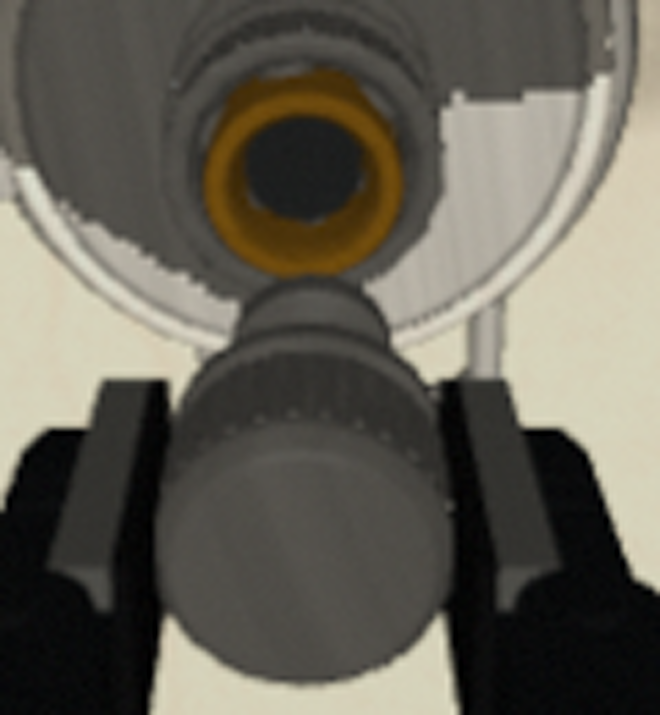

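{"name": "carry_out", "arguments": {
  "increments": [
    [20, [-0.0007, 0.03, 0.0017], [-0.002, 0, -0.002]],
    [20, [-0.0007, 0.055, 0.0017], [-0.002, 0, -0.002]],
    [20, [-0.0007, 0.075, 0.0017], [-0.002, 0, -0.002]],
    [20, [-0.0007, 0.086, 0.0017], [-0.002, 0, -0.002]],
    [20, [-0.0007, 0.086, 0.0017], [-0.002, 0, -0.002]],
    [20, [-0.0007, 0.086, 0.0017], [-0.002, 0, -0.002]],
    [20, [-0.0007, 0.086, 0.0017], [-0.002, 0, -0.002]]
  ]
}}

```text
time_s: 7.85
position: [0.4574, -0.1427, 0.1491]
eef_rot: [-1.571, -0.0, 0.0]
force: [0.3, 1.1, -0.6]
finger_gap: 0.325
```

```bash
python3 -c "
from h import *
plan([.4572,-.1432,.1476])
c=cap('wrist','wrist10'); cap('side','side10')
a=cv2.convertScaleAbs(cv2.imread('pics/wrist10.png'),alpha=1.7)
cv2.imwrite('pics/w10.png',cv2.resize(a[170:290,190:330],None,fx=5,fy=5,interpolation=cv2.INTER_CUBIC))
crop('side10',190,190,260,260,8,'s10')
"
```

```text
t 7.85 pos [ 0.4574 -0.1427  0.1491] rot [-1.571e+00 -4.000e-04  0.000e+00] F [ 0.3  1.1 -0.6] gap 0.325 q [-0.33  0.47  2.04 -0.    0.63 -0.33]
shift [-0.0002  0.0015 -0.0005] turn [0.0002 0.     0.0004]
```

View pics/w10.png

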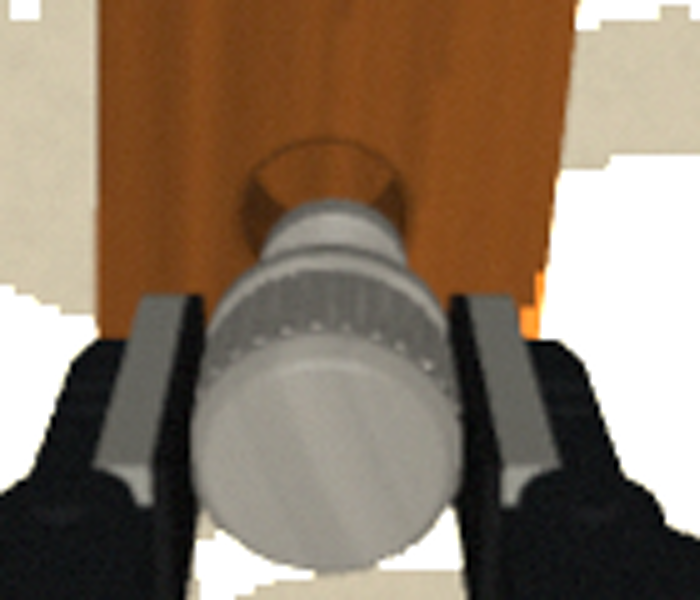

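View pics/s10.png

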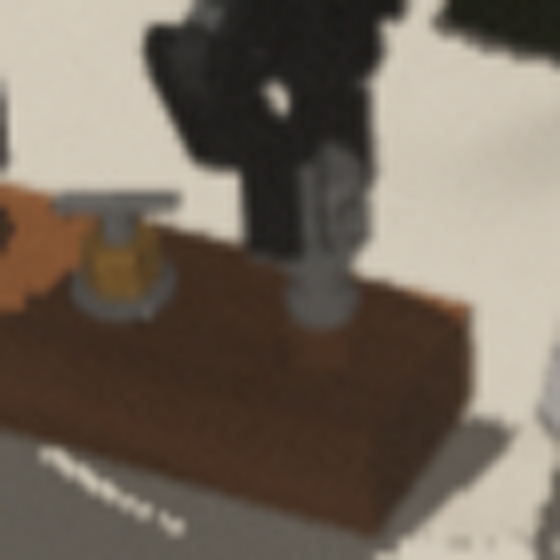

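```bash
python3 -c "
from h import *
c=load('wrist10')
x,y=.4574,-.1427
for z in [.0465,.036]:
  a=np.linspace(0,2*np.pi,90)
  for r in [.010,.008,.012]:
    P=(proj(c,np.c_[x+r*np.cos(a),y+r*np.sin(a),0*a+z])-[190,170])*5
    print(z,r,P.min(0).round(),P.max(0).round())
a=np.linspace(0,2*np.pi,90);P=(proj(c,np.c_[x+.015*np.cos(a),y+.015*np.sin(a),0*a+.1491-.0526])-[190,170])*5;print(P.min(0),P.max(0))
"
```

```text
0.0465 0.01 [245. 194.] [391. 327.]
0.0465 0.008 [260. 208.] [376. 314.]
0.0465 0.012 [231. 180.] [405. 339.]
0.036 0.01 [249. 166.] [387. 293.]
0.036 0.008 [263. 179.] [373. 281.]
0.036 0.012 [235. 153.] [401. 305.]
[170.15835714 339.5970234 ] [461.13917634 590.6146393 ]
```

{"name": "carry_out", "arguments": {
  "increments": [
    [20, [-0.0007, 0.004, 0.0012], [0, 0, 0]],
    [20, [-0.0007, 0.008, 0.0012], [0, 0, 0]],
    [20, [-0.0007, 0.011, 0.0012], [0, 0, 0]],
    [20, [-0.0007, 0.014, 0.0012], [0, 0, 0]],
    [20, [-0.0007, 0.017, 0.0012], [0, 0, 0]],
    [20, [-0.0007, 0.017, 0.0012], [0, 0, 0]]
  ]
}}

```text
time_s: 8.45
position: [0.4557, -0.1412, 0.1306]
eef_rot: [-1.57, 0.002, 0.0]
force: [-0.5, -0.3, -0.0]
finger_gap: 0.324
```

```bash
python3 -c "
from h import *
plan([.4567,-.1415,.1126]);print(sense()['wrist_torque'])
c=cap('wrist','wrist11'); cap('side','side11')
a=cv2.convertScaleAbs(cv2.imread('pics/wrist11.png'),alpha=1.7)
cv2.imwrite('pics/w11.png',cv2.resize(a[170:290,190:330],None,fx=5,fy=5,interpolation=cv2.INTER_CUBIC))
crop('side11',190,190,260,260,8,'s11')
"
```

```text
t 8.45 pos [ 0.4557 -0.1412  0.1306] rot [-1.5702  0.002   0.    ] F [-0.5 -0.3 -0. ] gap 0.324 q [-0.33  0.51  2.05 -0.    0.59 -0.33]
shift [ 0.0011  0.018  -0.0003] turn [-0.0006  0.     -0.002 ]
[ 0.00685543  0.03172846 -0.03540006]
```

View pics/w11.png

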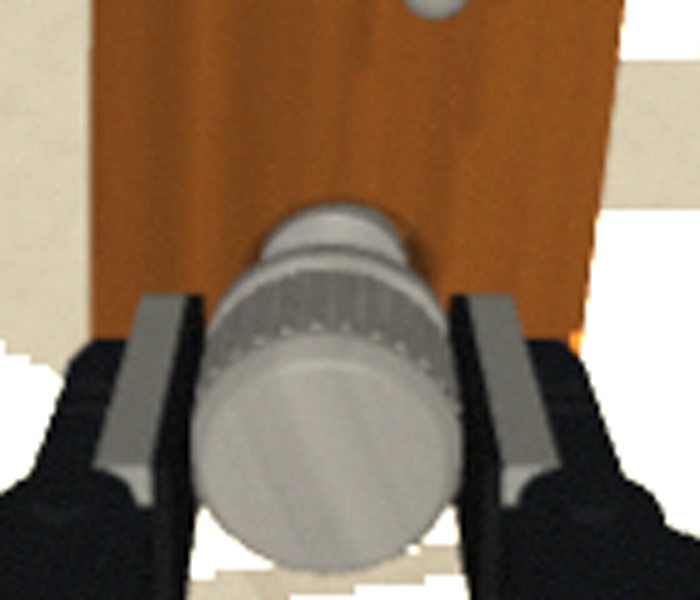

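View pics/s11.png

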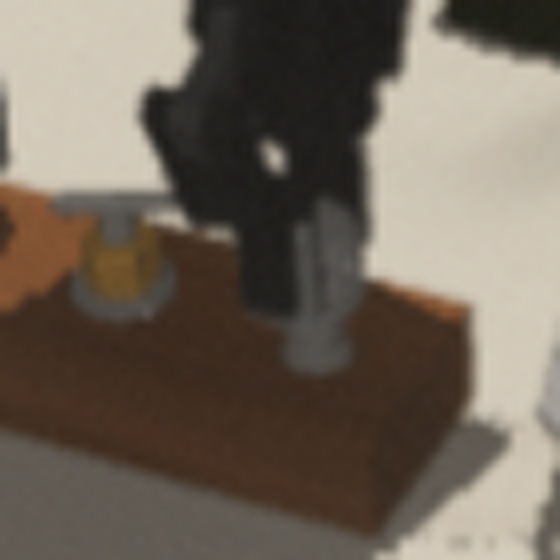

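{"name": "carry_out", "arguments": {
  "increments": [
    [20, [0.0008, 0.004, -0.0005], [0, 0, 0]],
    [20, [0.0008, 0.008, -0.0005], [0, 0, 0]],
    [20, [0.0008, 0.012, -0.0005], [0, 0, 0]],
    [20, [0.0008, 0.015, -0.0005], [0, 0, 0]],
    [20, [0.0008, 0.017, -0.0005], [0, 0, 0]],
    [20, [0.0008, 0.018, -0.0005], [0, 0, 0]],
    [20, [0.0008, 0.018, -0.0005], [0, 0, 0]]
  ]
}}

```text
time_s: 9.13
position: [0.4566, -0.1418, 0.1129]
eef_rot: [-1.57, 0.002, -0.0]
force: [0.2, -0.1, -1.3]
finger_gap: 0.327
```

```bash
python3 -c "
from h import *
plan([.4567,-.1415,.1126]);print(sense()['wrist_torque'])
c=cap('wrist','wrist12'); cap('side','side12')
a=cv2.convertScaleAbs(cv2.imread('pics/wrist12.png'),alpha=1.7)
cv2.imwrite('pics/w12.png',cv2.resize(a[170:290,190:330],None,fx=5,fy=5,interpolation=cv2.INTER_CUBIC))
crop('side12',190,190,260,260,8,'s12')
"
```

```text
t 9.13 pos [ 0.4566 -0.1418  0.1129] rot [-1.5703  0.0016 -0.    ] F [ 0.2 -0.1 -1.3] gap 0.327 q [-0.33  0.54  2.05 -0.    0.55 -0.33]
shift [0.0001 0.0003 0.0003] turn [-0.0005 -0.     -0.0016]
[-0.03203929  0.02345613  0.03995602]
```

View pics/w12.png

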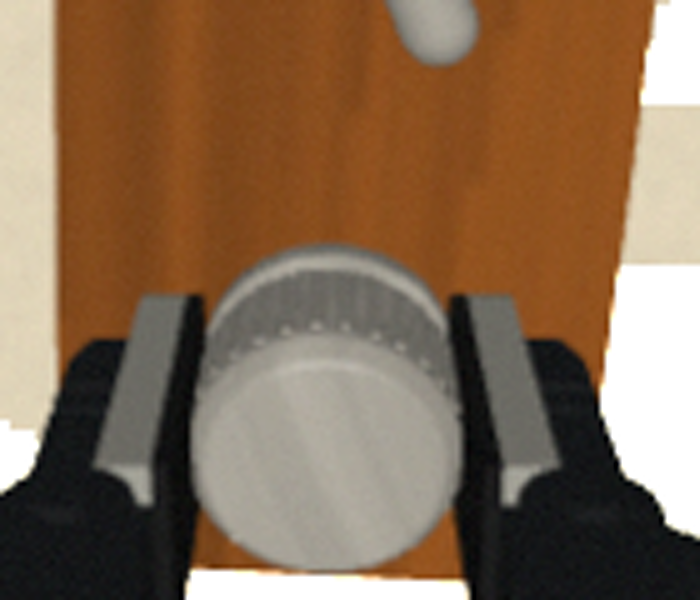

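View pics/s12.png

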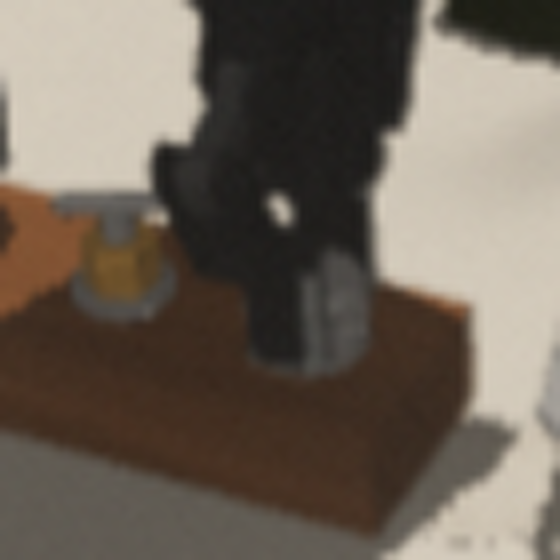

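{"name": "carry_out", "arguments": {
  "increments": [
    [20, [0, 0.0005, 0], [0, 0, 0]],
    [20, [0, 0.001, 0], [0, 0, 0]],
    [20, [0, 0.0015, 0], [0, 0, 0]],
    [20, [0, 0.0015, 0], [0, 0, 0]]
  ]
}}

```text
time_s: 9.57
position: [0.457, -0.1419, 0.1123]
eef_rot: [-1.571, 0.001, 0.0]
force: [-1.8, 0.7, 7.6]
finger_gap: 0.327
```

Contact with the stand top (7.6 N): home. Release and lift.

{"name": "carry_out", "arguments": {
  "increments": [
    [30, [0, -0.0005, 0], [0, 0, 0]],
    [50, [0, -0.0005, 0], [0, 0, 0]],
    [55, [0, -0.0005, 0], [0, 0, 0]],
    [55, [0, -0.0005, 0], [0, 0, 0]],
    [55, [0, -0.02, 0], [0, 0, 0]],
    [55, [0, -0.05, 0], [0, 0, 0]],
    [70, [0, -0.085, 0], [0, 0, 0]],
    [75, [0, -0.085, 0], [0, 0, 0]],
    [75, [0, -0.085, 0], [0, 0, 0]]
  ]
}}

```text
time_s: 10.32
position: [0.458, -0.1422, 0.1984]
eef_rot: [-1.572, -0.003, 0.0]
force: [0.7, 0.1, -0.2]
finger_gap: 0.752
```

```bash
python3 -c "
from h import *
plan([.4636,-.0195,.19])
c=cap('wrist','wrist13'); cap('side','side13');cap('top','top13')
crop('side13',160,180,260,260,7,'s13')
"
```

```text
t 10.32 pos [ 0.458  -0.1422  0.1984] rot [-1.5719 -0.0033  0.    ] F [ 0.7  0.1 -0.2] gap 0.752 q [-0.33  0.38  2.02 -0.    0.74 -0.33]
shift [0.0056 0.0083 0.1227] turn [0.0011 0.     0.0033]
```

View pics/wrist13.png

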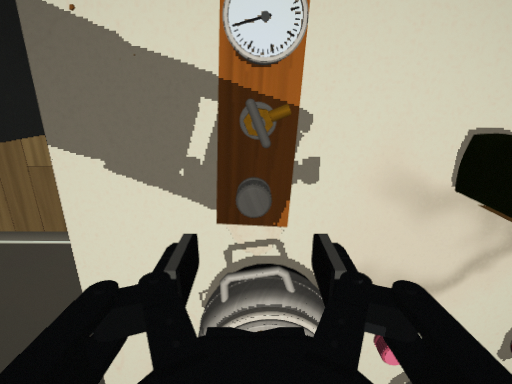

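View pics/s13.png

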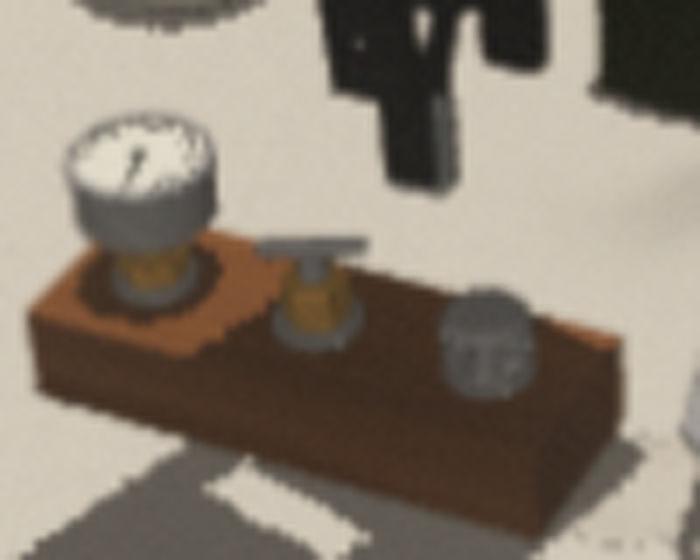

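{"name": "carry_out", "arguments": {
  "increments": [
    [75, [0.002, 0, 0.04], [0.001, 0, 0.003]],
    [75, [0.004, 0, 0.08], [0.001, 0, 0.003]],
    [75, [0.006, 0, 0.125], [0.001, 0, 0.003]],
    [75, [0.006, 0, 0.125], [0.001, 0, 0.003]],
    [75, [0.006, 0, 0.125], [0.001, 0, 0.003]],
    [75, [0.006, 0, 0.125], [0.001, 0, 0.003]],
    [75, [0.006, 0, 0.125], [0.001, 0, 0.003]]
  ]
}}

```text
time_s: 11.05
position: [0.4625, -0.0176, 0.1961]
eef_rot: [-1.57, 0.005, -0.001]
force: [-0.9, -0.7, 0.1]
finger_gap: 0.748
```

```bash
python3 -c "
from h import *
plan([.464,-.0175,.13])
c=cap('wrist','wrist14'); cap('top','top14')
a=cv2.imread('pics/wrist14.png')
big=cv2.resize(a[120:280,170:340],None,fx=4.5,fy=4.5,interpolation=cv2.INTER_CUBIC)
an=np.linspace(0,2*np.pi,80)
P=proj(c,np.c_[.464+.025*np.cos(an),-.0175+.025*np.sin(an),0*an+.089]);
cv2.polylines(big,[((P-[170,120])*4.5).astype(int)],True,(0,0,255),1)
cv2.imwrite('pics/w14.png',big)
"
```

```text
t 11.05 pos [ 0.4625 -0.0176  0.1961] rot [-1.5696e+00  5.4000e-03 -6.0000e-04] F [-0.9 -0.7  0.1] gap 0.748 q [-0.06  0.36  2.05  0.    0.73 -0.06]
shift [0.0018 0.0661 0.    ] turn [-0.0012 -0.0006 -0.0054]
```

View pics/w14.png

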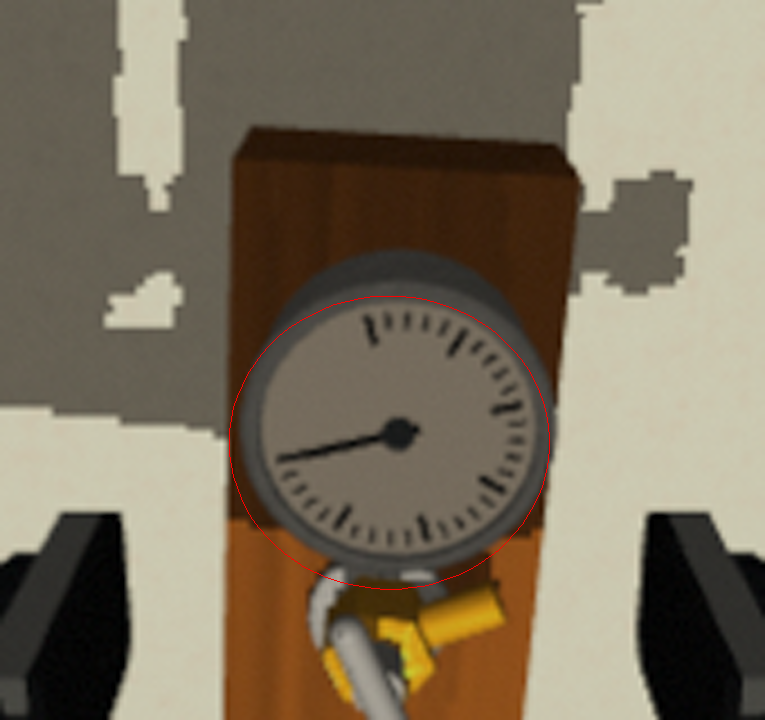

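View pics/wrist14.png

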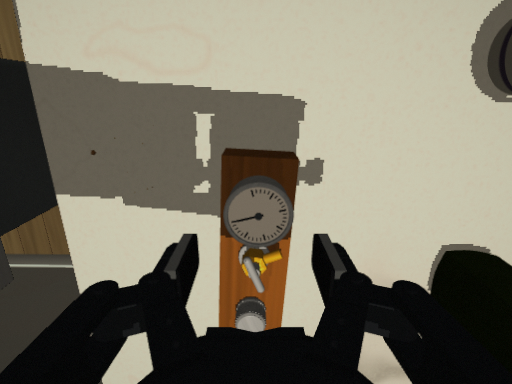

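{"name": "carry_out", "arguments": {
  "increments": [
    [75, [0.0007, 0.02, 0.0003], [-0.001, 0, -0.005]],
    [75, [0.0007, 0.04, 0.0003], [-0.001, 0, -0.005]],
    [75, [0.0007, 0.055, 0.0003], [-0.001, 0, -0.005]],
    [75, [0.0007, 0.066, 0.0003], [-0.001, 0, -0.005]],
    [75, [0.0007, 0.066, 0.0003], [-0.001, 0, -0.005]],
    [75, [0.0007, 0.066, 0.0003], [-0.001, 0, -0.005]]
  ]
}}

```text
time_s: 11.65
position: [0.463, -0.0173, 0.1304]
eef_rot: [-1.57, 0.001, -0.002]
force: [0.0, 0.3, -0.9]
finger_gap: 0.75
```

```bash
python3 -c "
from h import *
plan([.4632,-.0173,.13])
c=cap('wrist','wrist15'); cap('side','side15'); crop('side15',150,150,250,250,6,'s15')
"
```

```text
t 11.65 pos [ 0.463  -0.0173  0.1304] rot [-1.5704e+00  5.0000e-04 -1.7000e-03] F [ 0.   0.3 -0.9] gap 0.75 q [-0.06  0.49  2.08  0.    0.57 -0.06]
shift [0.0002 0.0004 0.    ] turn [-0.0004 -0.0017 -0.0005]
```

View pics/wrist15.png

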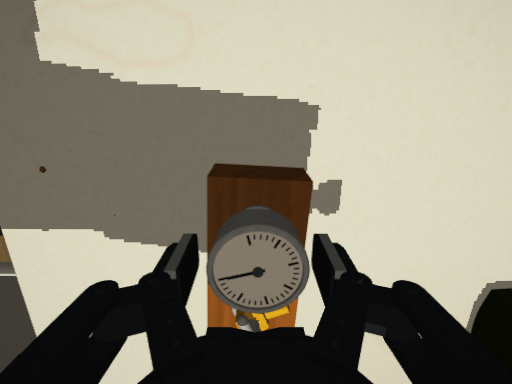

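View pics/s15.png

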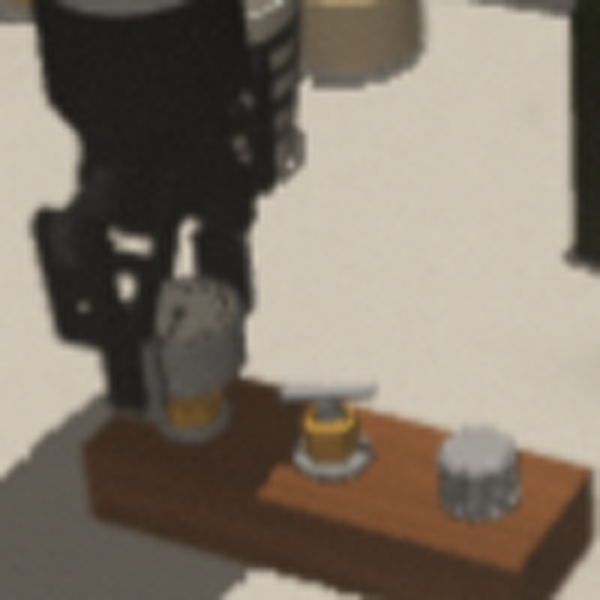

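{"name": "carry_out", "arguments": {
  "increments": [
    [65, [0.0015, 0, 0], [0, 0, 0]],
    [65, [0.0015, 0, 0], [0, 0, 0]],
    [40, [0.0015, 0, 0], [0, 0, 0]],
    [40, [0.0015, 0, 0], [0, 0, 0]],
    [40, [0.0015, 0, 0], [0, 0, 0]],
    [40, [0.0015, 0, 0], [0, 0, 0]],
    [40, [0.0015, 0, 0], [0, 0, 0]]
  ]
}}

```text
time_s: 12.33
position: [0.4654, -0.0165, 0.1318]
eef_rot: [-1.571, -0.003, 0.0]
force: [-1.1, -0.2, 8.6]
finger_gap: 0.564
```

```bash
python3 -c "
from h import *
plan([.4645,-.0173,.13]);print(sense()['wrist_torque'])
c=cap('wrist','wrist16'); cap('side','side16'); crop('side16',150,150,250,250,6,'s16')
"
```

```text
t 12.33 pos [ 0.4654 -0.0165  0.1318] rot [-1.5708e+00 -2.7000e-03  3.0000e-04] F [-1.1 -0.2  8.6] gap 0.564 q [-0.06  0.49  2.07  0.    0.57 -0.06]
shift [-0.0009  0.0018 -0.0008] turn [-0.      0.0003  0.0027]
[-0.10258933  0.31465852 -0.00753728]
```

View pics/wrist16.png

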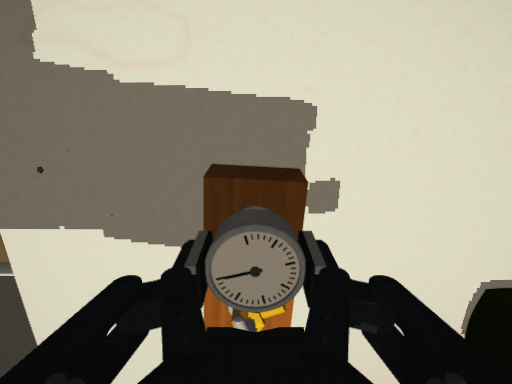

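View pics/s16.png

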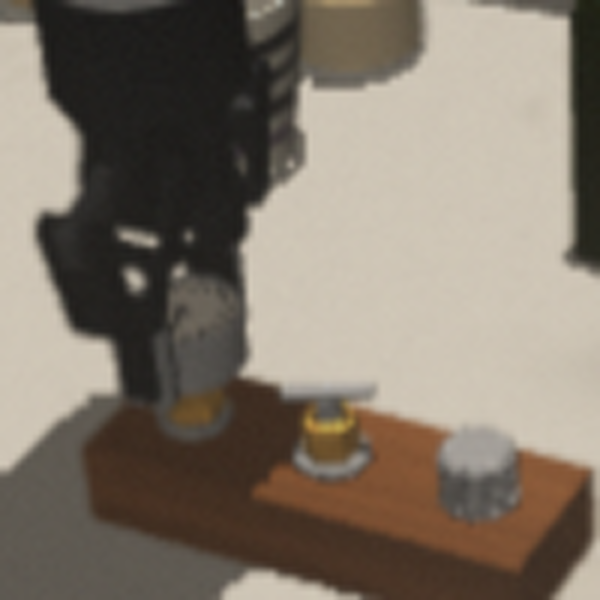

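{"name": "carry_out", "arguments": {
  "increments": [
    [40, [0, -0.005, 0], [0, 0, 0]],
    [40, [0, -0.015, 0], [0, 0, 0]],
    [40, [0, -0.03, 0], [0, 0, 0]],
    [40, [0, -0.06, 0], [0, 0, 0]],
    [40, [0, -0.1, 0], [0, 0, 0]],
    [40, [0, -0.14, 0], [0, 0, 0]],
    [40, [0, -0.165, 0], [0, 0, 0]],
    [40, [0, -0.165, 0], [0, 0, 0]],
    [40, [0, -0.165, 0], [0, 0, 0]]
  ]
}}

```text
time_s: 13.18
position: [0.465, -0.0165, 0.2975]
eef_rot: [-1.571, -0.005, 0.0]
force: [-0.1, 0.0, -2.7]
finger_gap: 0.568
```

```bash
python3 -c "
from h import *
plan([.471,-.3025,.295]);print(sense()['wrist_torque'])
cap('side','side17'); crop('side17',130,60,300,240,4,'s17')
"
```

```text
t 13.18 pos [ 0.465  -0.0165  0.2975] rot [-1.5707 -0.005   0.    ] F [-0.1  0.  -2.7] gap 0.568 q [-0.06  0.19  1.98  0.    0.96 -0.06]
shift [ 0.006   0.0026 -0.2861] turn [-0.0001  0.      0.005 ]
[-0.01021223  0.02233792 -0.03046314]
```

View pics/s17.png

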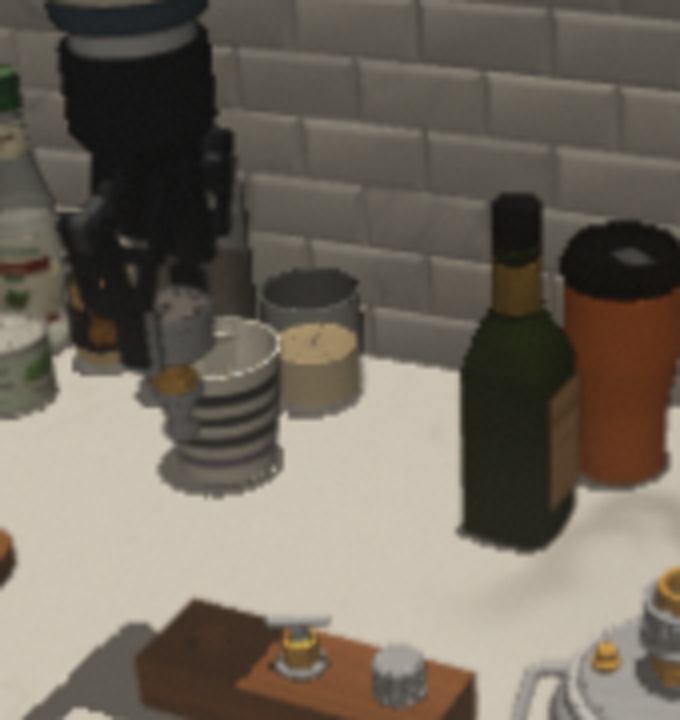

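{"name": "carry_out", "arguments": {
  "increments": [
    [40, [0.001, 0, -0.04], [0, 0, 0.005]],
    [40, [0.002, 0, -0.08], [0, 0, 0.005]],
    [40, [0.003, 0, -0.12], [0, 0, 0.005]],
    [40, [0.004, 0, -0.16], [0, 0, 0.005]],
    [40, [0.005, 0, -0.2], [0, 0, 0.005]],
    [40, [0.006, 0, -0.24], [0, 0, 0.005]],
    [40, [0.006, 0, -0.27], [0, 0, 0.005]],
    [40, [0.006, 0, -0.286], [0, 0, 0.005]],
    [40, [0.006, 0, -0.286], [0, 0, 0.005]],
    [40, [0.006, 0, -0.286], [0, 0, 0.005]],
    [40, [0.006, 0, -0.286], [0, 0, 0.005]]
  ]
}}

```text
time_s: 14.15
position: [0.47, -0.301, 0.2943]
eef_rot: [-1.568, 0.006, 0.0]
force: [0.3, 0.1, -1.4]
finger_gap: 0.568
```

```bash
python3 -c "
from h import *
plan([.471,-.3025,.27]);print(sense()['wrist_torque'])
cap('wrist','wrist18');cap('side','side18'); crop('side18',240,90,360,250,4,'s18')
cap('top','top18')
"
```

```text
t 14.15 pos [ 0.47   -0.301   0.2943] rot [-1.5683e+00  6.5000e-03  4.0000e-04] F [ 0.3  0.1 -1.4] gap 0.568 q [-0.59  0.34  1.78 -0.    1.02 -0.59]
shift [ 0.0012  0.0243 -0.0015] turn [-0.0025  0.0004 -0.0065]
[0.04571088 0.01113866 0.03800463]
```

View pics/wrist18.png

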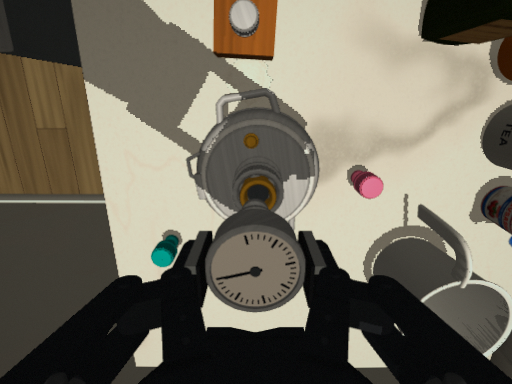

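View pics/s18.png

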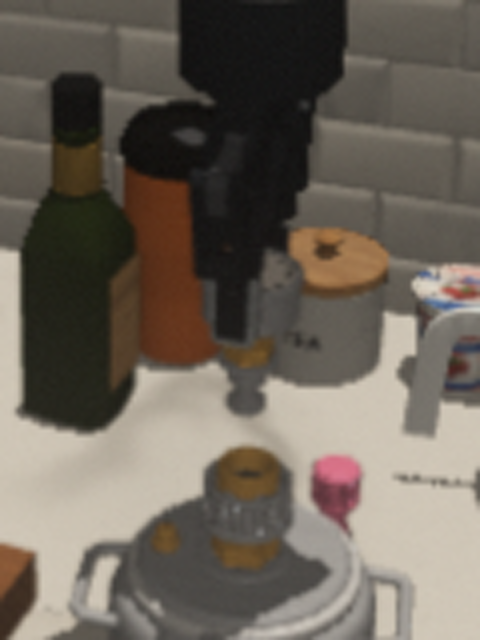

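{"name": "carry_out", "arguments": {
  "increments": [
    [40, [0.001, 0.01, -0.0012], [-0.0025, 0, -0.006]],
    [40, [0.001, 0.02, -0.0012], [-0.0025, 0, -0.006]],
    [40, [0.001, 0.025, -0.0012], [-0.0025, 0, -0.006]],
    [40, [0.001, 0.025, -0.0012], [-0.0025, 0, -0.006]],
    [40, [0.001, 0.025, -0.0012], [-0.0025, 0, -0.006]],
    [40, [0.001, 0.025, -0.0012], [-0.0025, 0, -0.006]]
  ]
}}

```text
time_s: 14.8
position: [0.4717, -0.3036, 0.2709]
eef_rot: [-1.573, -0.002, 0.0]
force: [-0.4, -0.2, -3.0]
finger_gap: 0.564
```

```bash
python3 -c "
from h import *
plan([.471,-.3025,.27]);print(sense()['wrist_torque'])
c=cap('wrist','wrist19');cap('side','side19'); crop('side19',270,160,340,240,8,'s19')
a=cv2.convertScaleAbs(cv2.imread('pics/wrist19.png'),alpha=1.8)
cv2.imwrite('pics/w19.png',cv2.resize(a[160:240,210:310],None,fx=7.5,fy=7.5,interpolation=cv2.INTER_CUBIC))
x,y,Z=sense()['position']
an=np.linspace(0,2*np.pi,90)
for z,r in [(Z-.1218,.010),(Z-.1218,.008),(.138,.0108),(.138,.0128),(Z-.05,.025)]:
    P=(proj(c,np.c_[x+r*np.cos(an),y+r*np.sin(an),0*an+z])-[210,160])*7.5; print(z,r,P.min(0).round(),P.max(0).round())
"
```

```text
t 14.8 pos [ 0.4717 -0.3036  0.2709] rot [-1.5731e+00 -2.1000e-03  2.0000e-04] F [-0.4 -0.2 -3. ] gap 0.564 q [-0.59  0.37  1.8  -0.    0.97 -0.59]
shift [-0.0007  0.0009  0.0011] turn [0.0023 0.0002 0.0021]
[-0.01061889 -0.05500475  0.04221565]
0.14930636916963674 0.01 [226. 292.] [426. 476.]
0.14930636916963674 0.008 [246. 311.] [406. 458.]
0.138 0.0108 [224. 247.] [429. 437.]
0.138 0.0128 [205. 229.] [448. 454.]
0.22110636916963677 0.025 [-48. 467.] [ 693. 1104.]
```

View pics/w19.png

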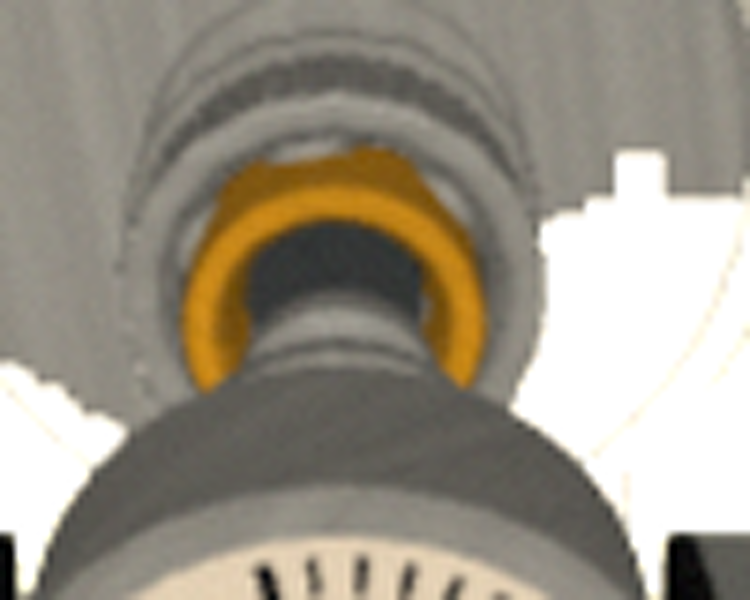

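View pics/s19.png

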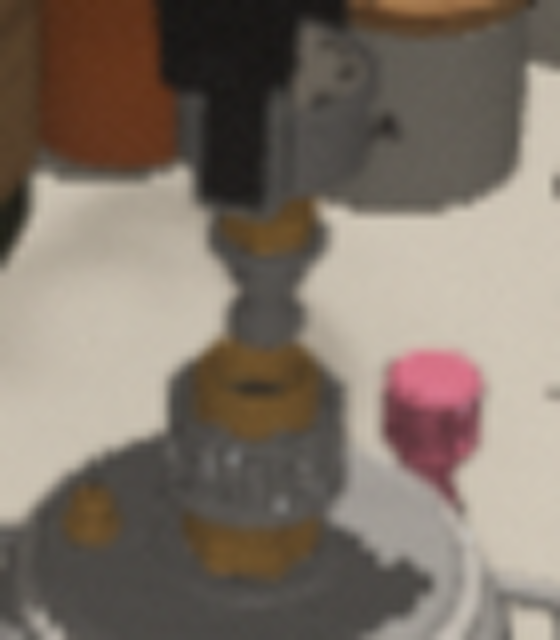

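```bash
python3 -c "
from h import *
c=load('side19')
f=lambda P:((proj(c,P)-[270,160])*8).round(1)
for z in [.11,.138,.149,.17,.2]: print(z,f([[.471,-.303,z]]))
print(f([[.471,-.302,.138]]),f([[.472,-.303,.138]]))
"
```

```text
0.11 [[251.4 453.6]]
0.138 [[255.7 364.9]]
0.149 [[257.4 329.2]]
0.17 [[260.6 259.8]]
0.2 [[265.2 157.5]]
[[251.9 364.2]] [[256.7 362.8]]
```

{"name": "carry_out", "arguments": {
  "increments": [
    [40, [-0.0003, 0.003, 0.0009], [0.002, 0, 0.002]],
    [40, [-0.0003, 0.006, 0.0009], [0.002, 0, 0.002]],
    [40, [-0.0003, 0.009, 0.0009], [0.002, 0, 0.002]],
    [40, [-0.0003, 0.011, 0.0009], [0.002, 0, 0.002]],
    [40, [-0.0003, 0.013, 0.0009], [0.002, 0, 0.002]],
    [40, [-0.0003, 0.013, 0.0009], [0.002, 0, 0.002]]
  ]
}}

```text
time_s: 15.4
position: [0.4711, -0.3027, 0.2571]
eef_rot: [-1.57, 0.001, 0.0]
force: [-0.4, -0.2, -2.5]
finger_gap: 0.569
```

```bash
python3 -c "
from h import *
plan([.4714,-.3027,.255]);print(sense()['wrist_torque'])
c=cap('wrist','wrist20');cap('side','side20'); crop('side20',270,160,340,240,8,'s20')
a=cv2.convertScaleAbs(cv2.imread('pics/wrist20.png'),alpha=1.8)
cv2.imwrite('pics/w20.png',cv2.resize(a[160:240,210:310],None,fx=7.5,fy=7.5,interpolation=cv2.INTER_CUBIC))
"
```

```text
t 15.4 pos [ 0.4711 -0.3027  0.2571] rot [-1.5705e+00  8.0000e-04  0.0000e+00] F [-0.4 -0.2 -2.5] gap 0.569 q [-0.59  0.39  1.81 -0.    0.94 -0.59]
shift [ 0.0003  0.0021 -0.    ] turn [-0.0003  0.     -0.0008]
[ 0.01675217 -0.00569478  0.03950695]
```

View pics/w20.png

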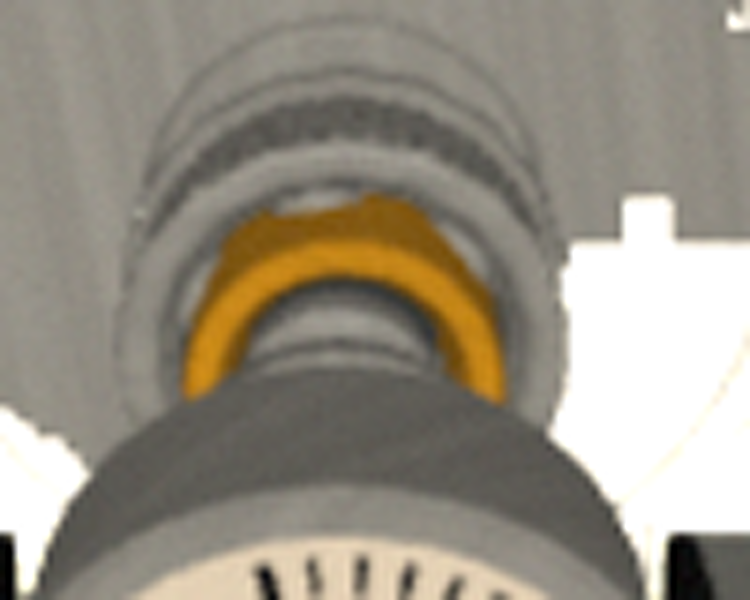

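View pics/s20.png

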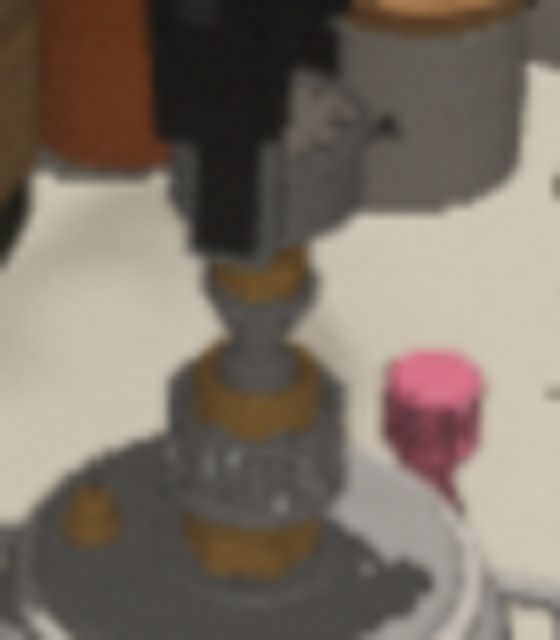

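{"name": "carry_out", "arguments": {
  "increments": [
    [40, [0.0003, 0.002, 0], [0, 0, 0]],
    [40, [0.0003, 0.004, 0], [0, 0, 0]],
    [40, [0.0003, 0.006, 0], [0, 0, 0]],
    [40, [0.0003, 0.008, 0], [0, 0, 0]],
    [40, [0.0003, 0.008, 0], [0, 0, 0]]
  ]
}}

```text
time_s: 15.92
position: [0.4713, -0.3027, 0.2492]
eef_rot: [-1.571, 0.001, -0.0]
force: [0.4, 0.3, -2.2]
finger_gap: 0.568
```

```bash
python3 -c "
from h import *
plan([.4714,-.3027,.245]);print(sense()['wrist_torque'])
"
```

```text
t 15.92 pos [ 0.4713 -0.3027  0.2492] rot [-1.5705e+00  7.0000e-04 -0.0000e+00] F [ 0.4  0.3 -2.2] gap 0.568 q [-0.59  0.4   1.82 -0.    0.93 -0.59]
shift [ 0.0001  0.0042 -0.    ] turn [-0.0003 -0.     -0.0007]
[-0.00034437  0.01804663  0.03297224]
```

{"name": "carry_out", "arguments": {
  "increments": [
    [40, [0, 0.002, 0], [0, 0, 0]],
    [40, [0, 0.004, 0], [0, 0, 0]],
    [40, [0, 0.006, 0], [0, 0, 0]],
    [40, [0, 0.008, 0], [0, 0, 0]],
    [40, [0, 0.01, 0], [0, 0, 0]],
    [40, [0, 0.01, 0], [0, 0, 0]]
  ]
}}

```text
time_s: 16.42
position: [0.4716, -0.3029, 0.2396]
eef_rot: [-1.571, -0.0, -0.0]
force: [-1.0, 0.1, 3.6]
finger_gap: 0.563
```

```bash
python3 -c "
from h import *
plan([.4714,-.3027,.2348]);print(sense()['wrist_torque'])
cap('side','side21'); crop('side21',270,160,340,240,8,'s21')
"
```

```text
t 16.42 pos [ 0.4716 -0.3029  0.2396] rot [-1.5711e+00 -2.0000e-04 -0.0000e+00] F [-1.   0.1  3.6] gap 0.563 q [-0.59  0.41  1.82 -0.    0.91 -0.59]
shift [-0.0002  0.0048  0.0002] turn [ 0.0003 -0.      0.0002]
[0.07159236 0.32845786 0.00467628]
```

View pics/s21.png

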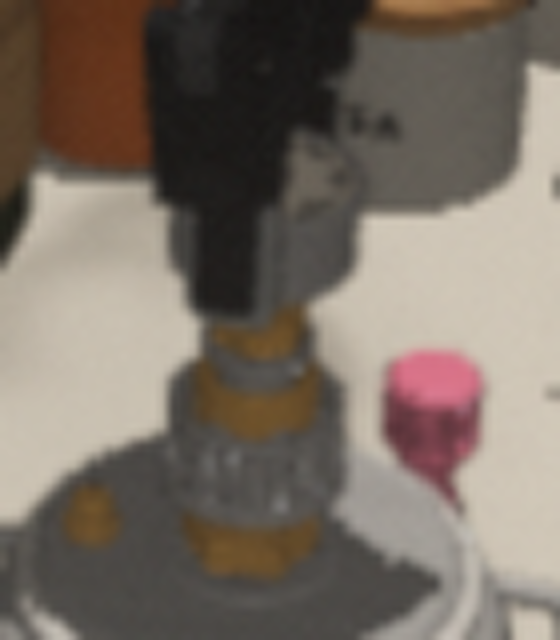

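{"name": "carry_out", "arguments": {
  "increments": [
    [40, [0, 0.001, 0], [0, 0, 0]],
    [40, [0, 0.002, 0], [0, 0, 0]],
    [40, [0, 0.003, 0], [0, 0, 0]],
    [40, [0, 0.004, 0], [0, 0, 0]],
    [40, [0, 0.0045, 0], [0, 0, 0]]
  ]
}}

```text
time_s: 16.88
position: [0.4716, -0.3029, 0.2351]
eef_rot: [-1.571, -0.0, -0.0]
force: [-2.0, 0.4, 5.2]
finger_gap: 0.566
```

```bash
python3 -c "
from h import *
plan([.4714,-.3027,.2348]);print(sense()['wrist_torque'])
cap('side','side22'); crop('side22',270,160,340,240,8,'s22')
"
```

```text
t 16.88 pos [ 0.4716 -0.3029  0.2351] rot [-1.5711e+00 -1.0000e-04 -0.0000e+00] F [-2.   0.4  5.2] gap 0.566 q [-0.59  0.42  1.82 -0.    0.9  -0.59]
shift [-0.0002  0.0003  0.0002] turn [ 0.0003 -0.      0.0001]
[0.07671903 0.43360073 0.00315346]
```

View pics/s22.png

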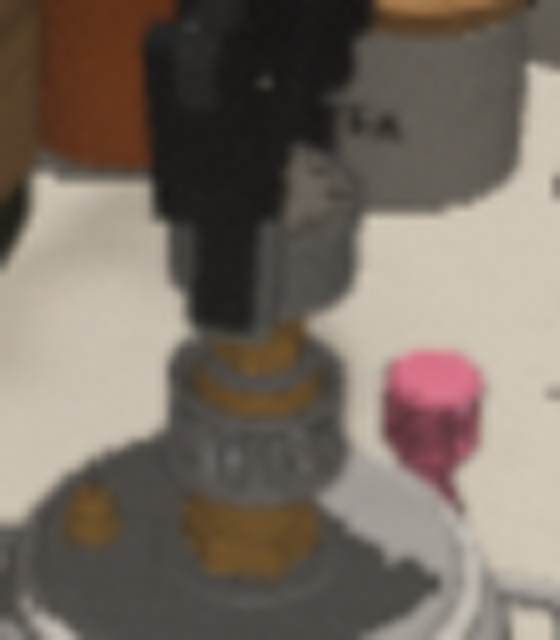

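{"name": "carry_out", "arguments": {
  "increments": [
    [56, [0.0, -0.0003, 0], [0, 0, 0]],
    [65, [0, -0.0003, 0], [0, 0, 0]],
    [75, [0, -0.0003, 0], [0, 0, 0]],
    [75, [0, -0.0003, 0], [0, 0, 0]],
    [75, [0, -0.01, 0], [0, 0, 0]],
    [75, [0, -0.04, 0], [0, 0, 0]],
    [75, [0, -0.08, 0], [0, 0, 0]],
    [75, [0, -0.11, 0], [0, 0, 0]],
    [75, [0, -0.11, 0], [0, 0, 0]],
    [75, [0, -0.11, 0], [0, 0, 0]]
  ]
}}

```text
time_s: 17.77
position: [0.4724, -0.3033, 0.3479]
eef_rot: [-1.574, -0.004, 0.0]
force: [-0.3, -0.3, -0.7]
finger_gap: 0.751
```

```bash
python3 -c "
from h import *
plan([.4714,-.3027,.2348])
cap('side','side23');cap('top','top23');cap('wrist','wrist23')
a=cv2.imread('pics/side0.png')[170:250,265:345];b=cv2.imread('pics/side23.png')[170:250,265:345]
cv2.imwrite('pics/s23.png',cv2.resize(np.hstack([a,b]),None,fx=5,fy=5,interpolation=cv2.INTER_CUBIC))
"
```

```text
t 17.77 pos [ 0.4724 -0.3033  0.3479] rot [-1.5739e+00 -4.4000e-03  1.0000e-04] F [-0.3 -0.3 -0.7] gap 0.751 q [-0.59  0.28  1.73 -0.    1.12 -0.59]
shift [-0.0014  0.1131  0.0009] turn [0.0031 0.     0.0044]
```

View pics/s23.png

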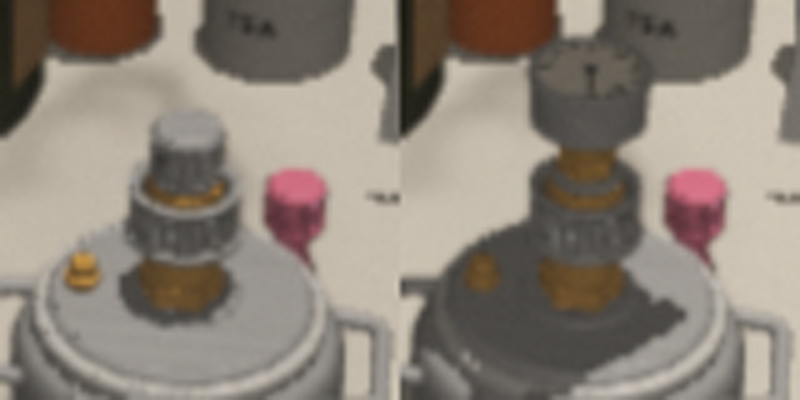

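View pics/side23.png

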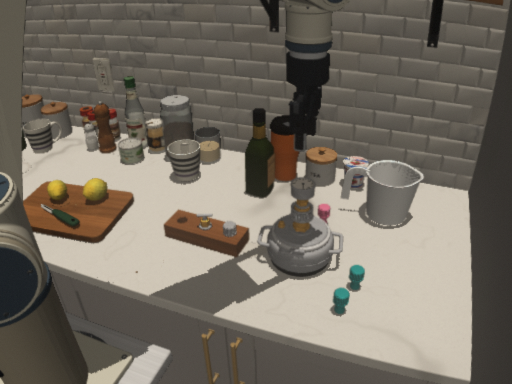

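View pics/wrist23.png

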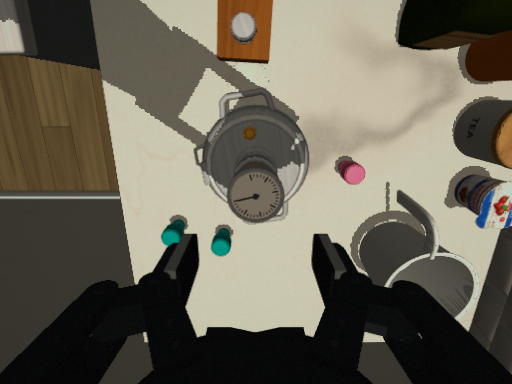

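```bash
python3 -c "
from h import *
print(hand_in())"
```

```text
the job is handed in; nothing more can be done
None
```

The gauge is locked in the coupler and the blanking plug is parked in the stand's free hole. I handed the job in at about 18 s of the 61 s; no verdict was reported.

- **Sleeve and plug:** I pulled the sleeve down until the blanking plug popped up, then lifted the plug out. At the stop I pulled further than needed. The wrist force reached about 36 N, and some of it may have been the gripper body resting on the raised plug. I eased off at once, and the limits (40 N body, 120 N wrist) were not passed in any reading.
- **Parking:** The plug stands upright in the free hole. I pressed it until its shoulder met the stand at 7.6 N, then let go.
- **Gauge:** It went straight down into the coupler with no side force worth noting, and the last readings while pressing were about 5 N.

**Last checks:**
- In the side view after release, the sleeve sits at the same height as in the first picture.
- The gauge's shoulder is at the mouth and the gauge stands straight.
- The bleed valve is in its hole, and the other things on the worktop look unmoved.
- The gripper is about 110 mm above, touching nothing.
- The wrist camera disagreed with the other measurements by about 2 mm. I corrected for this by comparing parts within the same picture, and both fits went in cleanly.

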